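# Load the reader carrier in order

## Task

Load the four purple-capped sample tubes from the white foam rack into the four empty wells of the grey five-well carrier. The carrier enters the reader with its handle last, so the tube that now stands nearest the robot goes into the well farthest from the handle, and the others follow in their present order towards the handle, the last one beside the control tube that is already loaded. Push no tube over and leave the control tube in its well; each tube must end upright, all the way down in its well.

Things in the scene. Friction and masses are not known exactly. Their poses are not given: they have to be found in the camera images.
- tube_1: First tube of the row (nearest the robot at the start); the four purple-capped tubes look alike. Loose, 17 g, upright, 98 mm long, body 17.8 mm in diameter, cap 23.6 mm in diameter from 81 to 98 mm above the origin: grip it from above, across the row. Origin: centre of the bottom end; z towards the cap. Starts at x = y = -36.5 mm in the foam rack's frame, bottom 7 mm above the desk.
- tube_2: Second tube of the row; the four purple-capped tubes look alike. Loose, 17 g, upright, 98 mm long, body 17.8 mm in diameter, cap 23.6 mm in diameter from 81 to 98 mm above the origin: grip it from above, across the row. Origin: centre of the bottom end; z towards the cap. Starts at x = y = -12.5 mm in the foam rack's frame, bottom 7 mm above the desk.
- tube_3: Third tube of the row; the four purple-capped tubes look alike. Loose, 17 g, upright, 98 mm long, body 17.8 mm in diameter, cap 23.6 mm in diameter from 81 to 98 mm above the origin: grip it from above, across the row. Origin: centre of the bottom end; z towards the cap. Starts at x = y = 12.5 mm in the foam rack's frame, bottom 7 mm above the desk.
- tube_4: Fourth tube of the row (farthest from the robot at the start); the four purple-capped tubes look alike. Loose, 17 g, upright, 98 mm long, body 17.8 mm in diameter, cap 23.6 mm in diameter from 81 to 98 mm above the origin: grip it from above, across the row. Origin: centre of the bottom end; z towards the cap. Starts at x = y = 36.5 mm in the foam rack's frame, bottom 7 mm above the desk.
- control_tube: The control tube: same size and shape as the sample tubes but with a red cap. It stands at the start, and stays, in the carrier's well next to the handle. Origin: centre of its bottom end; z along the tube towards the cap.
- foam_rack: White square foam rack, fixed, 105 x 105 x 34 mm, 4 x 4 wells 21 mm square, centres at -36.5, -12.5, 12.5, 36.5 mm along x and y, floor 7 mm above the desk. Origin: centre of the underside, axes along the sides, z up. The sample tubes stand in a row on the diagonal x = y, 34 mm apart, the first at the -x -y corner, which always points roughly towards the robot.
- carrier: Grey carrier, fixed, 192 x 42 x 50 mm, one row of 5 wells. Origin: underside centre, below the middle well; x along the row, away from the black handle (at x = -107, 83 mm high); z up; nose to x = 109. Wells at y = 0, x = -72 (control), -36, 0, 36, 72 mm; diameter 21.5, chamfer 4.5, mouth 50 and floor 8 mm above the desk. A seated tube's origin is at z = 8 mm, its cap at 89 to 106 mm.
Not all that is in view belongs to the job. Leave any green look-alike of the tube_1 alone. What is shaped like the tube_4 but green or yellow is not meant.

How it is judged:
At the end, for the whole second after the job is handed in: From the nose to the handle the carrier holds tube_1, tube_2, tube_3, tube_4 and the control tube: each within 8 mm of its well's centre along the carrier's x and y, its bottom at most 6 mm above the well's floor, upright within 0.15 rad, at rest (x of tube_1 in the frame of carrier between 0.064 and 0.08 m and y of tube_1 in the frame of carrier between -0.008 and 0.008 m and z of each of tube_1, tube_2, tube_3, tube_4, control_tube in the frame of carrier below 0.014 m and angle between each of tube_1, tube_2, tube_3, tube_4, control_tube's own z axis and vertical below 0.15 rad and linear speed of each of tube_1, tube_2, tube_3, tube_4, control_tube below 0.02 m/s and x of tube_2 in the frame of carrier between 0.028 and 0.044 m and y of tube_2 in the frame of carrier between -0.008 and 0.008 m and x of tube_3 in the frame of carrier between -0.008 and 0.008 m and y of tube_3 in the frame of carrier between -0.008 and 0.008 m and x of tube_4 in the frame of carrier between -0.044 and -0.028 m and y of tube_4 in the frame of carrier between -0.008 and 0.008 m and x of control_tube in the frame of carrier between -0.08 and -0.064 m and y of control_tube in the frame of carrier between -0.008 and 0.008 m); the robot touches nothing.
It fails at once if a sample tube is knocked over (tilted by more than 0.8 rad) (angle between any of tube_1, tube_2, tube_3, tube_4's own z axis and vertical above 0.8 rad).
It fails at once if the control tube is taken out of its well (bottom more than 20 mm above the well's floor) (z of control_tube in the frame of carrier above 0.028 m).
It also fails if it takes over 112 s, if anything falls off the work surface, if the arm or the gripper's body presses on something with over 40 N, if the wrist force passes 120 N, or if a joint passes its speed limit or range.

## Robot

A 7-joint arm with a two-finger parallel gripper is mounted at the origin on a cart in front of the work surface, level with it; the furniture and walls round the work are solid. World frame = base frame: x ahead of the robot, y to its left, z up, the work surface at z = 0. Lengths are in m, angles in rad, forces in N, time in s.
With the tool pointing down it reaches from about 0.425 to 0.875 m from the base axis. Payload 4.7 kg.
Tool frame: the origin (TCP) lies midway between the tips of the shut fingers; the grasp point (between the pads) lies 19 mm behind it; x points along the fingers, z is the direction in which the jaws open and shut, and the axes are right-handed (so a half turn about x gives the same grasp; the last joint's range is limited). The gripper opens to 87 mm and grips with 3 to 60 N. Pads are 19 mm wide; open, the fingers measure 117 mm over their backs; the gripper's body (75 mm by 190 mm) begins 51 mm behind the grasp point.
Start: joints at [-1.288, 0.321, -0.07, 1.45, 0.023, 1.371, -0.057], TCP at [0.173, 0.627, 0.223] pointing down, gripper open.
Joint ranges: [-2.86, 2.86], [-0.3, 2.09], [-1.38, 1.24], [0.06, 2.45], [-1.56, 4.7], [0.09, 2.05], [-2.69, 2.69]. Speed limits (rad/s): [2.57, 2.57, 3.14, 3.14, 3.14, 3.14, 3.14].

## Interface

Orientations are given as a rotation vector (axis times angle).
In Python, from bench import ctrl gives the robot as it stands.
- The arm moves only by the shell command python3 -m pendant 'ROWS' [OPENING] [FORCE]. ROWS is JSON, a list of rows, each an object with "travel": the shift along the tool's x, y, z in m, a list of three; "twist": the turn about the tool's x in rad. In form: [{"travel": [x, y, z], "twist": twist}, ...]. A call has 1 to 10 rows; each row is the pose to reach, as a shift and turn from the pose measured when the call began, along the tool's axes at that moment; what a row does not reach only later rows make up. A row lasts 1/8 s, in which the tool goes at most 62.5 mm and 10.7 degrees, less where a joint would pass 70% of its speed; a pose out of reach is approached as far as the arm can. A call with a gripper value outside its range is refused whole. OPENING is the opening, from -1 (shut) to 1 (fully open), so that 0 is half open, set as the call begins (- or left out, the last holds). The fingers move at their own pace and stop on an object; FORCE is the grip in N (left out, the last holds). Time passes only in rows, so rows that repeat a pose let the fingers close. It gives the time, the measured TCP pose, the force and the opening at its end, in the units of the state.
- ctrl.get_state(): the state, without advancing time (a new reading comes with each control period).
- ctrl.get_image(name): name is "scene" or "side" or "wrist"; returns the picture (420x560x3 uint8, red, green, blue); there is no depth.
- ctrl.camera_model(name): a dict with "K" (3x3 intrinsics, pixels), "rvec" (rotation vector, rad) and "tvec" (3), from world to camera coordinates, as OpenCV has them; the wrist camera has in their place "T_tool_cam" (4x4, takes a point from camera to tool coordinates, whose origin is the TCP and whose axes are the tool frame's). Camera axes: x right, y down, z forward; pixel columns grow to the right and rows downward; lengths in m; the calibration is good to about 2 mm. The wrist camera is an equidistant fisheye: a pixel r from the principal point sees the ray r / f radians off the axis. A picture is of the moment at which its call begins: read the wrist's pose just before it. camera_model takes no time and is no camera call.
- ctrl.close_job(): hands the job in, once; it reports no verdict.
The state is a dict: "time": time; "joint_positions": joint angles; "qd": joint speeds; "joint_torque": joint torques, N m; "position": TCP position; "tool_rot": TCP orientation; "ft_force": force on the tool from outside, world axes, zero at the start; "torque": the same for the moment, N m; "grip_width": opening from 0.0 (shut) to 1.0 (fully open).
Only numpy, scipy, OpenCV 4.12 (cv2) and the standard library are available. Lean on these libraries where they do the work, as an engineer would, in place of code of your own. Each camera call takes 0.05 s, during which the arm holds its last target.

## Working session

There is one attempt and no reset: what is moved stays moved. The work goes in short steps, Python scripts to look and compute and a shell command to move; the robot and the scene stay as the last step left them, time stands still between calls to the robot, and variables do not carry over. Pictures are saved under pics/ and viewed, and the job is handed in when it is done.

```bash
ls; mkdir -p pics
python3 - <<'E'
from bench import ctrl
import cv2
s=ctrl.get_state();print({k:s[k] for k in('time','position','tool_rot','grip_width')})
for n in('scene','side','wrist'):
    im=ctrl.get_image(n);cv2.imwrite(f'pics/a_{n}.png',im[:,:,::-1]);print(n,ctrl.camera_model(n))
E
```

```text
pics
{'time': 0.0, 'position': array([0.17253879, 0.62608518, 0.22146067]), 'tool_rot': array([-1.01026673,  1.32592902,  1.00810708]), 'grip_width': 1.0027087978472586}
scene {'K': array([[397.5575003 ,   0.        , 280.83100565],
       [  0.        , 397.5575003 , 210.08094512],
       [  0.        ,   0.        ,   1.        ]]), 'rvec': array([ 2.06178926, -1.14384761,  0.53497434]), 'tvec': array([-0.27996175,  0.31163125,  0.54829861])}
side {'K': array([[438.532967  ,   0.        , 277.54875516],
       [  0.        , 438.532967  , 208.77212682],
       [  0.        ,   0.        ,   1.        ]]), 'rvec': array([ 0.03531897, -2.85434035,  1.26907582]), 'tvec': array([0.54361223, 0.0554813 , 1.02141846])}
wrist {'K': array([[325.1922621 ,   0.        , 276.86634288],
       [  0.        , 325.1922621 , 210.23759255],
       [  0.        ,   0.        ,   1.        ]]), 'T_tool_cam': array([[ 1.58664748e-04, -2.49546376e-01,  9.68362835e-01,
        -1.62488859e-01],
       [ 1.57254470e-04, -9.68362829e-01, -2.49546401e-01,
         6.84984778e-02],
       [ 9.99999975e-01,  1.91873601e-04, -1.14402761e-04,
         8.69775542e-05],
       [ 0.00000000e+00,  0.00000000e+00,  0.00000000e+00,
         1.00000000e+00]])}
```

View pics/a_scene.png

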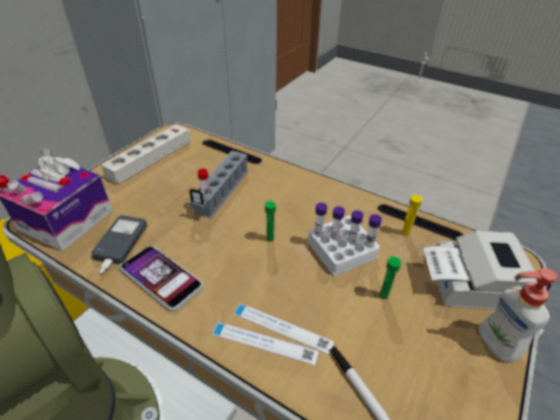

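View pics/a_side.png

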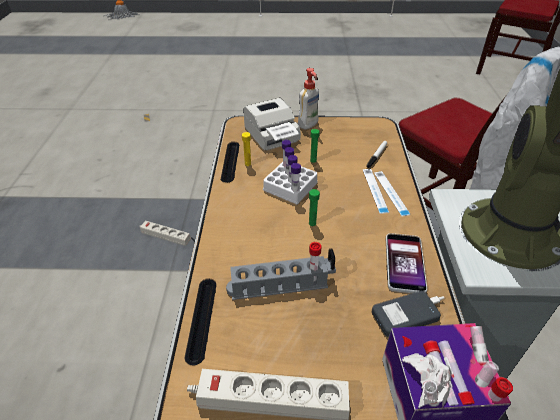

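View pics/a_wrist.png

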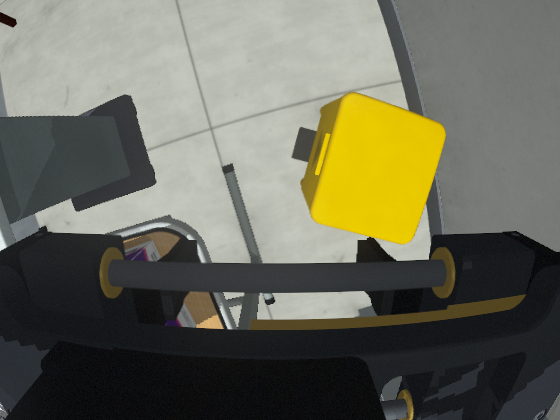

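Scene view: purple caps near (321,209) to (375,221) in the white rack, red control cap at (203,173) on the grey carrier, and green and yellow decoys around the rack. In the side view the caps are near (287,146) to (296,172) and the red cap is at (315,248). Next step: masks and rays.

```bash
cat > h.py <<'E'
import numpy as np,cv2
from bench import ctrl
def cam(n):
    c=ctrl.camera_model(n);R=cv2.Rodrigues(c['rvec'])[0];return c['K'],R,np.array(c['tvec'])
def ray(n,p):
    K,R,t=cam(n);d=R.T@(np.linalg.inv(K)@[p[0],p[1],1]);return -R.T@t,d/np.linalg.norm(d)
def onz(n,p,z):
    o,d=ray(n,p);return (o+d*(z-o[2])/d[2])
def tri(ps):
    A=0;b=0
    os=[]
    for n,p in ps:
        o,d=ray(n,p);M=np.eye(3)-np.outer(d,d);A=A+M;b=b+M@o;os.append((M,o))
    x=np.linalg.solve(A,b);return x,[np.linalg.norm(M@(x-o)) for M,o in os]
def proj(n,X):
    K,R,t=cam(n);return cv2.projectPoints(np.atleast_2d(X).astype(float),cv2.Rodrigues(R)[0],t,K,None)[0][:,0]
def mask(im,lo,hi):
    return cv2.inRange(cv2.cvtColor(im,cv2.COLOR_RGB2HSV),np.array(lo),np.array(hi))
def wray(p,s):
    c=ctrl.camera_model('wrist');K=c['K'];T=c['T_tool_cam']
    v=np.array([p[0]-K[0,2],p[1]-K[1,2]]);r=np.hypot(*v);th=r/K[0,0]
    d=np.r_[np.sin(th)*v/max(r,1e-9),np.cos(th)]
    R=cv2.Rodrigues(np.array(s['tool_rot']))[0]
    return R@T[:3,3]+s['position'],R@T[:3,:3]@d
def wonz(p,s,z):
    o,d=wray(p,s);return o+d*(z-o[2])/d[2]
E
python3 - <<'E'
from h import *
for n in('scene','side'):
    im=cv2.imread(f'pics/a_{n}.png')[:,:,::-1].copy()
    for nm,lo,hi in(('pur',(120,90,40),(145,255,200)),('red',(0,150,80),(8,255,255)),('red2',(174,150,80),(180,255,255)),('grn',(55,120,40),(80,255,255)),('yel',(22,180,120),(33,255,255))):
        k,l,st,ce=cv2.connectedComponentsWithStats(mask(im,lo,hi))
        for i in range(1,k):
            if st[i,4]>25:print(n,nm,st[i],ce[i].round(1))
im=cv2.imread('pics/a_scene.png');cv2.imwrite('pics/b1.png',cv2.resize(im[130:310,170:420],None,fx=3.2,fy=3.2,interpolation=2))
im=cv2.imread('pics/a_side.png');cv2.imwrite('pics/b2.png',cv2.resize(im[110:310,210:350],None,fx=3,fy=3,interpolation=2))
E
```

```text
scene pur [   0  168  107   66 2753] [ 60.8 201.9]
scene pur [317 203  10  12 100] [321.1 208.4]
scene pur [334 207  10  12 102] [338.3 212.4]
scene pur [352 211  11  12 110] [356.7 216.4]
scene pur [370 215  11  12 113] [374.7 220.4]
scene pur [124 248  35  34 424] [139.9 263.7]
scene red [197 168  11  11  53] [202.  172.8]
scene red [529 278  22  17 172] [539.4 285.8]
scene red [521 289  23  17 145] [530.3 298.7]
scene red2 [199 170   9   9  44] [203.1 174. ]
scene red2 [  0 176   9  12  71] [  3.1 181.3]
scene red2 [ 59 178  10   7  46] [ 63.2 181.2]
scene red2 [166 289  13  13  35] [171.4 296. ]
scene grn [265 201  10  39 243] [269.9 217.7]
scene grn [380 257  21  41 358] [389.9 274.9]
scene yel [411 195  11  13  80] [415.9 199.7]
scene yel [406 206  11  29 110] [410.3 218.1]
scene yel [  0 220  26  41 378] [  8.4 245.4]
scene yel [ 27 253  60  66 516] [ 63.7 293.9]
side pur [282 140  19  34 313] [290.9 156.9]
side pur [390 267  36  20 371] [410.5 278.4]
side pur [ 385  325  125   95 4667] [435.7 373.8]
side pur [439 352   7  13  32] [442.  357.8]
side red [306  70   7  13  49] [309.   76.3]
side red [304  83  11   6  48] [308.9  85.8]
side red [406 122   8   9  34] [409.3 126.1]
side red [415 244   7  15  29] [418.9 250.2]
side red [210 376  10  14  86] [214.5 383.3]
side red2 [500   0  59  17 624] [531.2   6.2]
side red2 [ 400   99   92   59 2851] [449.4 125.6]
side red2 [403 241  16   4  33] [410.6 242.6]
side red2 [310 243  11  13 107] [314.9 248.7]
side red2 [404 338   8   8  40] [406.8 341.6]
side red2 [423 341  17  13 115] [431.2 346.4]
side red2 [491 377  22  21 265] [501.8 386.6]
side red2 [459 392  15  13 107] [465.8 397.7]
side grn [311 129   8  33 202] [313.9 143.8]
side grn [309 189  11  37 275] [313.1 205.5]
side yel [242 132   9  34 152] [246.  146.3]
```

View pics/b1.png

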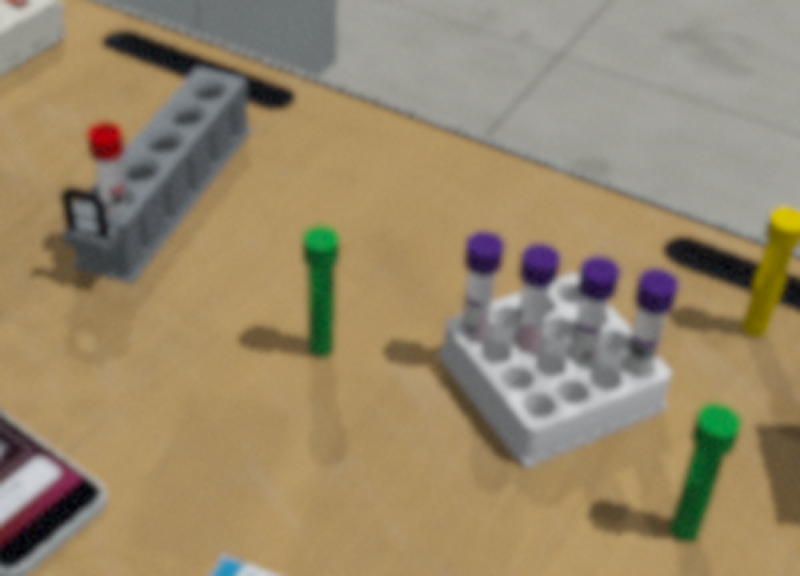

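View pics/b2.png

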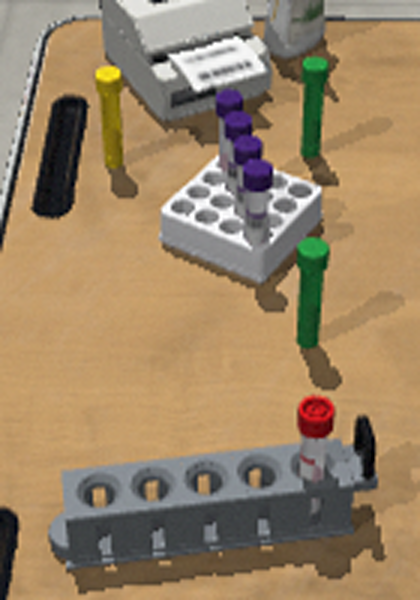

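Run:
```python
from h import *
np.set_printoptions(precision=4,suppress=True)
print('camC',ray('scene',(0,0))[0],ray('side',(0,0))[0])
for p in((321.1,208.6),(338.5,212.6),(356.7,216.6),(374.7,220.6)):
    x=onz('scene',p,.0965);print('tube',x,np.hypot(*x[:2]),proj('side',x))
print('red',onz('scene',(202.6,173.4),.0975),onz('side',(314.9,248.7),.0975),tri([('scene',(202.6,173.4)),('side',(314.9,248.7))]))
for p in((98,489),(152,484),(204,478),(257,473)):print('wellside',onz('side',(p[0]/3+210,p[1]/3+110),.05))
for p in((143,172),(166,144),(189,117),(210,91)):print('wellscene',onz('scene',(p[0]/3.2+170,p[1]/3.2+130),.05))
print('grn caps',tri([('scene',(269.5,206.)),('side',(313.5,194))]),tri([('scene',(393,264)),('side',(314.5,133))]),tri([('scene',(416,199)),('side',(246,136))]))
# rack corners top z=.034 side view
for p in((162,210),(217,155),(322,187),(265,245)):print('rack',onz('side',(p[0]/3+210,p[1]/3+110),.034))
for p in((445,350),(527,425),(665,372),(570,275)):print('rackscene',onz('scene',(p[0]/3.2+170,p[1]/3.2+130),.034))
```

```text
camC [-0.0321 -0.3364  0.6016] [0.5183 0.736  0.7291]
tube [ 0.5031 -0.109   0.0965] 0.5147713603371978 [[295.5403 168.6991]]
tube [ 0.5107 -0.1424  0.0965] 0.530197223989234 [[292.391  160.4805]]
tube [ 0.519  -0.1763  0.0965] 0.548151730077157 [[289.1219 152.4928]]
tube [ 0.5269 -0.2093  0.0965] 0.5669835486196829 [[286.1383 145.0841]]
red [0.4671 0.1546 0.0975] [0.466  0.151  0.0975] (array([0.4659, 0.1529, 0.0992]), [np.float64(0.0004057681017939004), np.float64(0.0004057681017938864)])
wellside [0.6081 0.1757 0.05  ]
wellside [0.5725 0.1707 0.05  ]
wellside [0.538  0.1647 0.05  ]
wellside [0.5026 0.1596 0.05  ]
wellscene [0.4985 0.1529 0.05  ]
wellscene [0.5333 0.1596 0.05  ]
wellscene [0.5692 0.166  0.05  ]
wellscene [0.6051 0.1732 0.05  ]
grn caps (array([ 0.4617, -0.019 ,  0.0925]), [np.float64(0.0016086815886734325), np.float64(0.0016086815886733688)]) (array([ 0.4506, -0.2747,  0.0907]), [np.float64(0.0017383717979661331), np.float64(0.0017383717979661034)]) (array([ 0.6343, -0.2551,  0.0937]), [np.float64(0.0004079129092509834), np.float64(0.00040791290925084364)])
rack [ 0.5822 -0.1431  0.034 ]
rack [ 0.537  -0.2233  0.034 ]
rack [ 0.4449 -0.1779  0.034 ]
rack [ 0.4949 -0.0983  0.034 ]
rackscene [ 0.4736 -0.1032  0.034 ]
rackscene [ 0.4455 -0.1731  0.034 ]
rackscene [ 0.5296 -0.2262  0.034 ]
rackscene [ 0.5793 -0.1403  0.034 ]
```

```bash
cat >> h.py <<'E'
def go(xyz,yaw=None,s=None):
    """world TCP target -> tool travel & twist; yaw: desired jaw direction angle in deg (mod 180)"""
    s=s or ctrl.get_state();R=cv2.Rodrigues(np.array(s['tool_rot']))[0]
    y0=np.degrees(np.arctan2(R[1,2],R[0,2]))
    t=R.T@(np.array(xyz)-s['position']);
    print('t%.2f pos'%s['time'],np.round(s['position'],4),'jaw',round(y0,2),'xaxis',R[:,0].round(4),'F',np.round(s['ft_force'],1),'grip',round(s['grip_width'],3),'q',np.round(s['joint_positions'],2))
    print(' travel',t.round(4), 'twist' , None if yaw is None else [round(float(np.radians(y0-yaw-k)),4) for k in(-180,0,180)],'dist',np.linalg.norm(t).round(3))
E
python3 - <<'E'
from h import *
print('box',[onz('side',p,.1).round(3) for p in((386,333),(490,325),(510,405),(400,419))],[onz('scene',p,.1).round(3) for p in((10,195),(107,190),(60,165))])
go((.38,.42,.28),13)
E
```

```text
box [array([0.357, 0.337, 0.1  ]), array([0.184, 0.318, 0.1  ]), array([0.199, 0.45 , 0.1  ]), array([0.359, 0.473, 0.1  ])] [array([0.207, 0.421, 0.1  ]), array([0.319, 0.276, 0.1  ]), array([0.323, 0.428, 0.1  ])]
t0.15 pos [0.1725 0.6263 0.2217] jaw 74.6 xaxis [-3.0e-04 -1.4e-03 -1.0e+00] F [-0.3  0.1 -0.3] grip 1.0 q [-1.29  0.32 -0.07  1.45  0.02  1.37 -0.06]
 travel [-0.0581 -0.2548 -0.1439] twist [4.2168, 1.0752, -2.0664] dist 0.298
```

Run:
```python
from h import *
go((.45,.45,.30),13); go((.52,.10,.30),13)
```

```text
t0.15 pos [0.1725 0.6263 0.2217] jaw 74.6 xaxis [-3.0e-04 -1.4e-03 -1.0e+00] F [-0.3  0.1 -0.3] grip 1.0 q [-1.29  0.32 -0.07  1.45  0.02  1.37 -0.06]
 travel [-0.0781 -0.3143 -0.0964] twist [4.2168, 1.0752, -2.0664] dist 0.338
t0.15 pos [0.1725 0.6263 0.2217] jaw 74.6 xaxis [-3.0e-04 -1.4e-03 -1.0e+00] F [-0.3  0.1 -0.3] grip 1.0 q [-1.29  0.32 -0.07  1.45  0.02  1.37 -0.06]
 travel [-0.0777 -0.4747 -0.4152] twist [4.2168, 1.0752, -2.0664] dist 0.635
```

```bash
python3 -m pendant '[{"travel":[-0.05,0,0],"twist":0},{"travel":[-0.08,-0.05,-0.02],"twist":0},{"travel":[-0.08,-0.1,-0.03],"twist":0.15},{"travel":[-0.08,-0.15,-0.05],"twist":0.3},{"travel":[-0.08,-0.2,-0.06],"twist":0.45},{"travel":[-0.08,-0.26,-0.08],"twist":0.6},{"travel":[-0.08,-0.31,-0.1],"twist":0.75},{"travel":[-0.08,-0.34,-0.15],"twist":0.9},{"travel":[-0.08,-0.36,-0.2],"twist":1.07},{"travel":[-0.08,-0.38,-0.25],"twist":1.07}]'
python3 - <<'E'
from h import *
go((.51,-.10,.28),13)
E
```

```text
time: 1.4
position: [0.4728, 0.2824, 0.3017]
tool_rot: [-0.182, 1.564, 0.179]
ft_force: [0.2, 0.9, 0.5]
grip_width: 1.0
t1.40 pos [0.4728 0.2824 0.3017] jaw 13.19 xaxis [-6.0e-04 -1.8e-03 -1.0e+00] F [0.2 0.9 0.5] grip 1.0 q [-0.87  0.08  0.3   1.58 -0.02  1.48 -0.34]
 travel [ 0.0224 -0.3807 -0.0509] twist [3.1448, 0.0032, -3.1384] dist 0.385
```

```bash
python3 -m pendant '[{"travel":[0,-0.06,0.02],"twist":0},{"travel":[0,-0.13,0.03],"twist":0},{"travel":[0,-0.13,0.03],"twist":0},{"travel":[0,-0.13,0.03],"twist":0}]'
python3 - <<'E'
from h import *
import json
s=ctrl.get_state();im=ctrl.get_image('wrist');cv2.imwrite('pics/c.png',im[:,:,::-1])
json.dump({k:list(map(float,s[k])) for k in('position','tool_rot')},open('c.json','w'))
go((.51,-.10,.28),13)
E
```

```text
time: 1.9
position: [0.5316, 0.1622, 0.3017]
tool_rot: [-0.18, 1.565, 0.178]
ft_force: [-0.0, 1.2, -0.5]
grip_width: 1.001
t1.95 pos [0.5311 0.1639 0.3016] jaw 13.25 xaxis [-0.0015 -0.0011 -1.    ] F [-0.6  0.6 -0. ] grip 1.0 q [-0.73  0.09  0.41  1.58 -0.04  1.48 -0.08]
 travel [ 0.0219 -0.252  -0.081 ] twist [3.1459, 0.0043, -3.1373] dist 0.266
```

View pics/c.png

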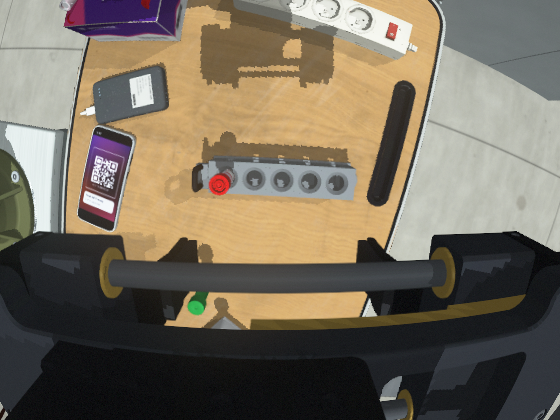

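Wrist view: the carrier is fully visible. The red cap is at (219,184), the empty wells are near (256,180), (283,181), (310,182) and (338,183), and the handle is at the left (197,180).

Run:
```python
from h import *
im=cv2.imread('pics/c.png')
cv2.imwrite('pics/c2.png',cv2.resize(im[150:215,185:365],None,fx=4.4,fy=4.4,interpolation=2))
```

```text
(no output)
```

View pics/c2.png

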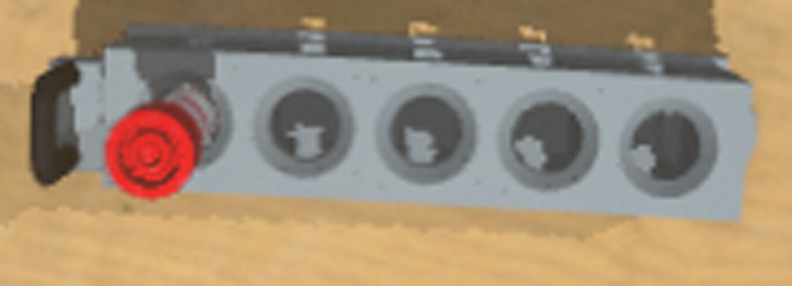

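Run:
```python
from h import *
import json
np.set_printoptions(precision=4,suppress=True)
s={k:np.array(v) for k,v in json.load(open('c.json')).items()}
P=[wonz(((x+.5)/4.4+184.5,(y+.5)/4.4+149.5),s,.05) for x,y in((304,130),(427,134),(548,139),(668,145))]
for p in P:print(p)
P=np.array(P);d=P[3]-P[0];print(np.linalg.norm(np.diff(P,axis=0),axis=1),np.degrees(np.arctan2(d[1],d[0])))
print('red',wonz(((151+.5)/4.4+184.5,(150+.5)/4.4+149.5),s,.106), 'centre',P.mean(0)-.018*d/np.linalg.norm(d))
```

```text
[0.501  0.1577 0.05  ]
[0.5364 0.1646 0.05  ]
[0.5714 0.1714 0.05  ]
[0.6067 0.1781 0.05  ]
[0.0361 0.0356 0.036 ] 10.918542798089785
red [0.4656 0.1536 0.106 ] centre [0.5362 0.1645 0.05  ]
```

```bash
python3 -m pendant '[{"travel":[0,-0.06,-0.02],"twist":0},{"travel":[0,-0.12,-0.04],"twist":0},{"travel":[0,-0.18,-0.06],"twist":0},{"travel":[0,-0.24,-0.08],"twist":0},{"travel":[0,-0.31,-0.09],"twist":0},{"travel":[0,-0.31,-0.09],"twist":0},{"travel":[0,-0.31,-0.09],"twist":0},{"travel":[0,-0.31,-0.09],"twist":0}]'
python3 - <<'E'
from h import *
import json
s=ctrl.get_state();im=ctrl.get_image('wrist');cv2.imwrite('pics/d.png',im[:,:,::-1])
json.dump({k:list(map(float,s[k])) for k in('position','tool_rot')},open('d.json','w'))
k,l,st,ce=cv2.connectedComponentsWithStats(mask(im,(120,90,40),(145,255,200)))
for i in range(1,k):
    if st[i,4]>40:print(st[i],ce[i],wonz(ce[i],s,.105))
go((.51,-.10,.28),13)
E
```

```text
time: 2.95
position: [0.5152, -0.1551, 0.3016]
tool_rot: [-0.185, 1.565, 0.186]
ft_force: [0.6, -0.2, 0.9]
grip_width: 1.004
[266 137  21  21 330] [275.9969697  146.75757576] [ 0.50214902 -0.10910026  0.105     ]
[266 168  21  20 321] [275.96884735 177.1682243 ] [ 0.5100599  -0.14213743  0.105     ]
[267 198  19  20 310] [276.01935484 207.72258065] [ 0.51831938 -0.17627208  0.105     ]
[267 227  19  18 283] [276.12720848 235.55123675] [ 0.52624845 -0.20875591  0.105     ]
t3.00 pos [ 0.5151 -0.1554  0.3017] jaw 13.52 xaxis [-2.e-03 -3.e-04 -1.e+00] F [-0.6 -0.1  0.2] grip 1.002 q [-0.43  0.05  0.7   1.62 -0.03  1.48  0.51]
 travel [0.0217 0.0551 0.008 ] twist [3.1507, 0.0091, -3.1325] dist 0.06
```

View pics/d.png

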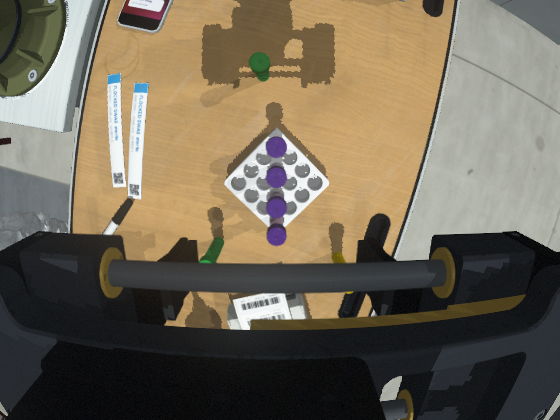

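The wrist view shows the purple caps in a column at (276,147), (276,177), (276,208) and (276,236). The cap positions agree with the scene camera to about 1 mm, with the expected 34 mm spacing. Tube_1 is at (0.5025,-0.109), the smallest distance from the base.

Run:
```python
from h import *
go((.5023,-.109,.077),13.4)
```

```text
t3.00 pos [ 0.5151 -0.1554  0.3017] jaw 13.52 xaxis [-2.e-03 -3.e-04 -1.e+00] F [-0.6 -0.1  0.2] grip 1.002 q [-0.43  0.05  0.7   1.62 -0.03  1.48  0.51]
 travel [ 0.2247  0.0481 -0.0012] twist [3.1437, 0.0021, -3.1395] dist 0.23
```

```bash
python3 -m pendant '[{"travel":[0.03,0.048,-0.001],"twist":0},{"travel":[0.08,0.048,-0.001],"twist":0},{"travel":[0.14,0.048,-0.001],"twist":0},{"travel":[0.18,0.048,-0.001],"twist":0},{"travel":[0.21,0.048,-0.001],"twist":0},{"travel":[0.224,0.048,-0.001],"twist":0},{"travel":[0.224,0.048,-0.001],"twist":0},{"travel":[0.224,0.048,-0.001],"twist":0}]' 0.1 15
python3 - <<'E'
from h import *
go((.5023,-.109,.077),13.4)
for n in('scene','side'):cv2.imwrite(f'pics/e_{n}.png',ctrl.get_image(n)[:,:,::-1])
a=cv2.imread('pics/e_scene.png')[120:320,220:470];b=cv2.imread('pics/e_side.png')[50:250,180:430]
cv2.imwrite('pics/e.png',cv2.resize(np.hstack([a,b]),None,fx=1.6,fy=1.6))
E
```

```text
time: 4.0
position: [0.5037, -0.1088, 0.079]
tool_rot: [-0.186, 1.563, 0.186]
ft_force: [0.2, -0.4, 0.1]
grip_width: 0.549
t4.00 pos [ 0.5037 -0.1088  0.079 ] jaw 13.56 xaxis [ 2.e-04 -2.e-04 -1.e+00] F [ 0.2 -0.4  0.1] grip 0.549 q [-0.45  0.18  0.66  1.97 -0.13  1.03  0.51]
 travel [ 0.002   0.0001 -0.0014] twist [3.1445, 0.0029, -3.1387] dist 0.002
```

View pics/e.png

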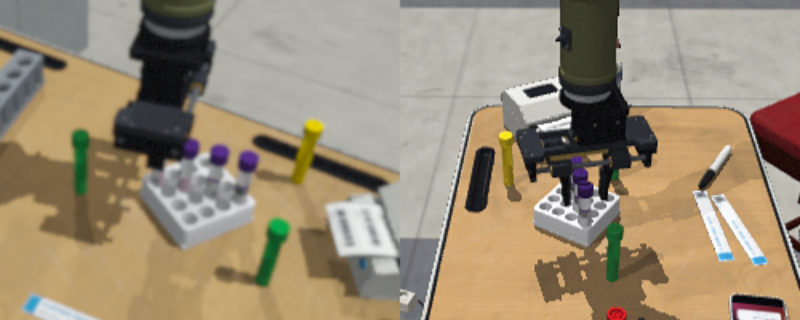

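The fingers straddle tube_1 at the front of the row, its cap between them (side crop about (584,188)). Close the fingers, then lift.

```bash
python3 -m pendant '[{"travel":[0.002,0,0],"twist":0},{"travel":[0.002,0,0],"twist":0},{"travel":[0.002,0,0],"twist":0},{"travel":[0.002,0,0],"twist":0},{"travel":[0.002,0,0],"twist":0},{"travel":[0.002,0,0],"twist":0}]' -1 15
python3 -m pendant '[{"travel":[-0.02,0,0],"twist":0},{"travel":[-0.06,0,0],"twist":0},{"travel":[-0.12,0,0],"twist":0},{"travel":[-0.15,0,0],"twist":0},{"travel":[-0.15,0,0],"twist":0}]'
python3 - <<'E'
from h import *
go((.6066,.1765,.23),100.5)
for n in('scene','side'):cv2.imwrite(f'pics/f_{n}.png',ctrl.get_image(n)[:,:,::-1])
a=cv2.imread('pics/f_scene.png')[120:320,220:470];b=cv2.imread('pics/f_side.png')[50:250,180:430]
cv2.imwrite('pics/f.png',cv2.resize(np.hstack([a,b]),None,fx=1.6,fy=1.6))
E
```

```text
time: 4.85
position: [0.5036, -0.1091, 0.0771]
tool_rot: [-0.186, 1.562, 0.185]
ft_force: [-0.2, 0.2, 1.4]
grip_width: 0.264
time: 5.48
position: [0.5051, -0.1093, 0.2296]
tool_rot: [-0.186, 1.557, 0.185]
ft_force: [0.2, -0.0, -1.5]
grip_width: 0.266
t5.47 pos [ 0.5051 -0.1093  0.2296] jaw 13.54 xaxis [ 5.7e-03  4.0e-04 -1.0e+00] F [ 0.2 -0.  -1.5] grip 0.266 q [-0.49  0.02  0.67  1.79 -0.01  1.33  0.41]
 travel [2.000e-04 2.541e-01 1.655e-01] twist [1.6238, -1.5178, -4.6594] dist 0.303
```

View pics/f.png

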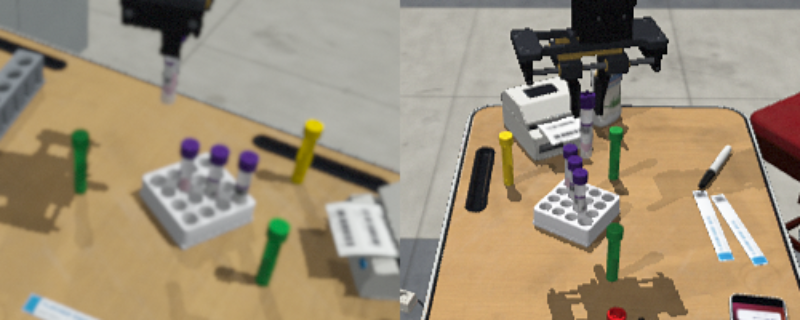

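```bash
python3 -m pendant '[{"travel":[0,0.03,0.02],"twist":-0.17},{"travel":[0,0.06,0.04],"twist":-0.34},{"travel":[0,0.09,0.06],"twist":-0.51},{"travel":[0,0.13,0.08],"twist":-0.68},{"travel":[0,0.16,0.1],"twist":-0.85},{"travel":[0,0.2,0.13],"twist":-1.02},{"travel":[0,0.23,0.15],"twist":-1.19},{"travel":[0,0.254,0.165],"twist":-1.36},{"travel":[0,0.254,0.165],"twist":-1.52},{"travel":[0,0.254,0.165],"twist":-1.52}]'
python3 - <<'E'
from h import *
go((.6066,.1765,.14),100.5)
for n in('scene','side'):cv2.imwrite(f'pics/g_{n}.png',ctrl.get_image(n)[:,:,::-1])
a=cv2.imread('pics/g_scene.png')[30:230,150:400];b=cv2.imread('pics/g_side.png')[150:350,180:430]
cv2.imwrite('pics/g.png',cv2.resize(np.hstack([a,b]),None,fx=1.6,fy=1.6))
E
```

```text
time: 6.82
position: [0.6032, 0.1764, 0.2239]
tool_rot: [-1.342, 1.12, 1.346]
ft_force: [0.1, -0.1, -0.1]
grip_width: 0.261
t6.83 pos [0.6032 0.1764 0.2239] jaw 100.54 xaxis [-0.0039 -0.0016 -1.    ] F [ 0.1 -0.1 -0.1] grip 0.261 q [-0.63  0.28  0.38  1.52 -0.11  1.36  1.51]
 travel [ 0.0839 -0.0037 -0.0005] twist [3.1423, 0.0007, -3.1409] dist 0.084
```

View pics/g.png

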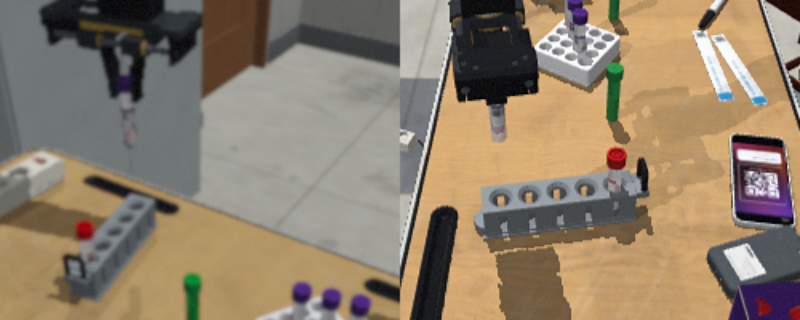

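The tube hangs upright, gripped by its cap. Lower it to about 20 mm above the mouth and check alignment.

```bash
python3 -m pendant '[{"travel":[0.04,-0.004,0],"twist":0},{"travel":[0.08,-0.004,0],"twist":0},{"travel":[0.084,-0.004,0],"twist":0},{"travel":[0.084,-0.004,0],"twist":0}]'
python3 - <<'E'
from h import *
go((.6066,.1765,.14),100.5)
for n in('scene','side'):cv2.imwrite(f'pics/i_{n}.png',ctrl.get_image(n)[:,:,::-1])
s=ctrl.get_state();cv2.imwrite('pics/i_w.png',ctrl.get_image('wrist')[:,:,::-1])
a=cv2.imread('pics/i_scene.png')[100:220,180:280];b=cv2.imread('pics/i_side.png')[195:315,225:325]
cv2.imwrite('pics/i.png',cv2.resize(np.hstack([a,b]),None,fx=4,fy=4,interpolation=2))
E
```

```text
time: 7.42
position: [0.6077, 0.1762, 0.1419]
tool_rot: [-1.34, 1.12, 1.342]
ft_force: [-0.5, 0.0, -0.5]
grip_width: 0.26
t7.42 pos [0.6077 0.1762 0.1419] jaw 100.33 xaxis [-1.6e-03 -8.0e-04 -1.0e+00] F [-0.5  0.  -0.5] grip 0.26 q [-0.62  0.34  0.37  1.61 -0.13  1.21  1.53]
 travel [0.0019 0.0011 0.0005] twist [3.1386, -0.003, -3.1446] dist 0.002
```

View pics/i.png

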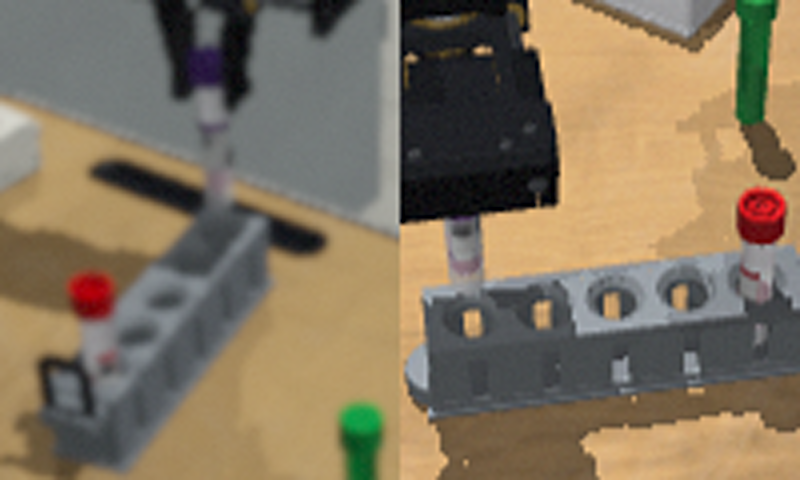

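View pics/i_w.png

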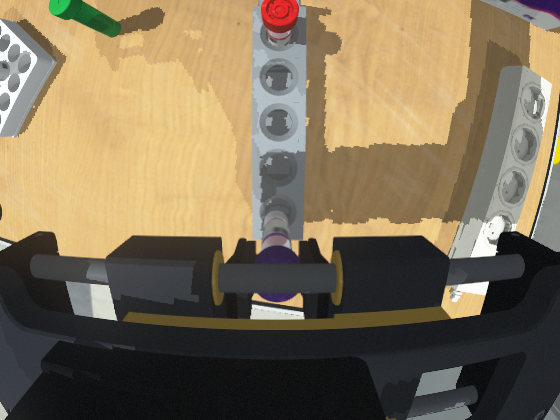

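Run:
```python
from h import *
np.set_printoptions(precision=4,suppress=True)
s=ctrl.get_state()
for p in((279,77),(279.5,121.5),(278,167),(278,212)):print(wonz(p,s,.05))
for c in((.6066,.1775),(.6066,.1745)):
  print(c,[ (proj('side',(c[0],c[1],z))-[225,195])*4+[400,0] for z in(.05,.072,.09)], [(proj('scene',(c[0],c[1],z))-[180,100])*4 for z in(.05,.072,.09)])
```

```text
[0.501  0.1591 0.05  ]
[0.5357 0.1658 0.05  ]
[0.5712 0.1711 0.05  ]
[0.6073 0.1778 0.05  ]
(0.6066, 0.1775) [array([[473.2865, 314.8108]]), array([[470.6196, 285.8354]]), array([[468.3684, 261.3764]])] [array([[218.2457, 230.3835]]), array([[216.0382, 199.8896]]), array([[214.1814, 174.2405]])]
(0.6066, 0.1745) [array([[473.8029, 310.1157]]), array([[471.1518, 281.1348]]), array([[468.9141, 256.6732]])] [array([[222.2108, 231.8921]]), array([[220.0611, 201.3847]]), array([[218.2529, 175.7234]])]
```

The wrist view shows the wells in a line at columns 278–279. They give the same positions as the first wrist picture, taken at a different yaw, so I use those (nose well at 0.607, 0.1777). Inserting.

```bash
python3 -m pendant '[{"travel":[0.01,0.001,0.0015],"twist":0},{"travel":[0.022,0.001,0.0015],"twist":0},{"travel":[0.034,0.001,0.0015],"twist":0},{"travel":[0.046,0.001,0.0015],"twist":0},{"travel":[0.056,0.001,0.0015],"twist":0},{"travel":[0.062,0.001,0.0015],"twist":0},{"travel":[0.062,0.001,0.0015],"twist":0}]'
python3 - <<'E'
from h import *
go((.6068,.1775,.078),100.5)
E
```

```text
time: 8.45
position: [0.6095, 0.1785, 0.0836]
tool_rot: [-1.343, 1.113, 1.338]
ft_force: [-0.4, -0.0, 9.5]
grip_width: 0.262
t8.45 pos [0.6095 0.1785 0.0836] jaw 100.37 xaxis [ 0.0053  0.0021 -1.    ] F [-0.4 -0.   9.5] grip 0.262 q [-0.62  0.4   0.36  1.67 -0.15  1.1   1.54]
 travel [ 0.0056  0.0029 -0.0005] twist [3.1393, -0.0023, -3.1439] dist 0.006
```

Run:
```python
from h import *
for n in('scene','side'):cv2.imwrite(f'pics/j_{n}.png',ctrl.get_image(n)[:,:,::-1])
a=cv2.imread('pics/j_scene.png')[100:220,180:280];b=cv2.imread('pics/j_side.png')[195:315,225:325]
cv2.imwrite('pics/j.png',cv2.resize(np.hstack([a,b]),None,fx=4,fy=4,interpolation=2))
```

```text
(no output)
```

View pics/j.png

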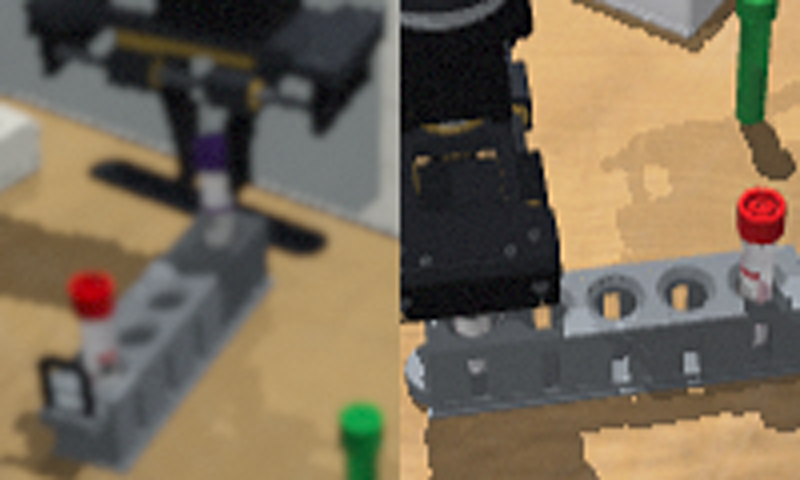

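The tube is in the nose well. A force of 9.5 N suggests it is touching bottom or rubbing, so I open the fingers.

```bash
python3 -m pendant '[{"travel":[-0.002,0,0],"twist":0},{"travel":[-0.002,0,0],"twist":0},{"travel":[-0.002,0,0],"twist":0},{"travel":[-0.002,0,0],"twist":0},{"travel":[-0.02,0,0],"twist":0},{"travel":[-0.07,0,0],"twist":0},{"travel":[-0.13,0,0],"twist":0},{"travel":[-0.18,0,0],"twist":0},{"travel":[-0.2,0,0],"twist":0}]' 0.1
python3 - <<'E'
from h import *
go((.51,-.1425,.23),13.4)
s=ctrl.get_state();cv2.imwrite('pics/k_w.png',ctrl.get_image('wrist')[:,:,::-1])
for n in('scene','side'):cv2.imwrite(f'pics/k_{n}.png',ctrl.get_image(n)[:,:,::-1])
a=cv2.imread('pics/k_scene.png')[100:220,180:280];b=cv2.imread('pics/k_side.png')[195:315,225:325]
cv2.imwrite('pics/k.png',cv2.resize(np.hstack([a,b]),None,fx=4,fy=4,interpolation=2))
E
```

```text
time: 9.68
position: [0.6098, 0.1781, 0.2894]
tool_rot: [-1.344, 1.106, 1.333]
ft_force: [1.4, -0.1, 0.0]
grip_width: 0.551
t9.68 pos [0.6098 0.1781 0.2894] jaw 100.35 xaxis [ 0.0121  0.0048 -0.9999] F [ 1.4 -0.1  0. ] grip 0.551 q [-0.64  0.26  0.39  1.41 -0.1   1.47  1.5 ]
 travel [ 0.0567  0.1565 -0.2976] twist [4.6592, 1.5176, -1.624] dist 0.341
```

View pics/k.png

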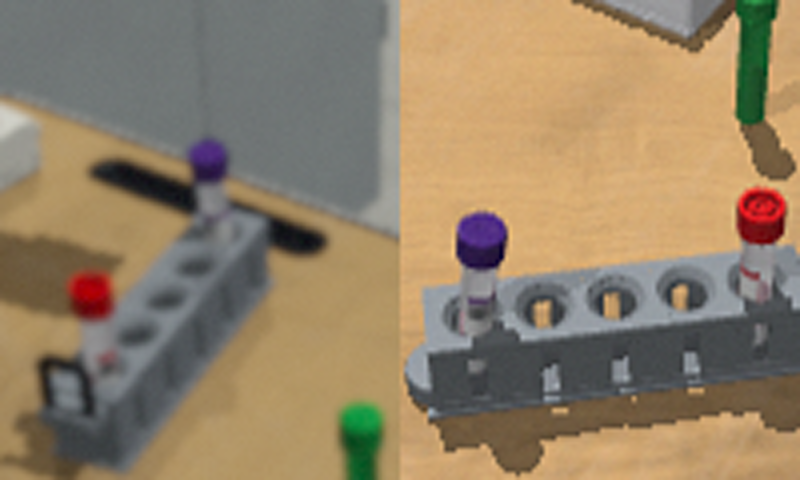

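View pics/k_w.png

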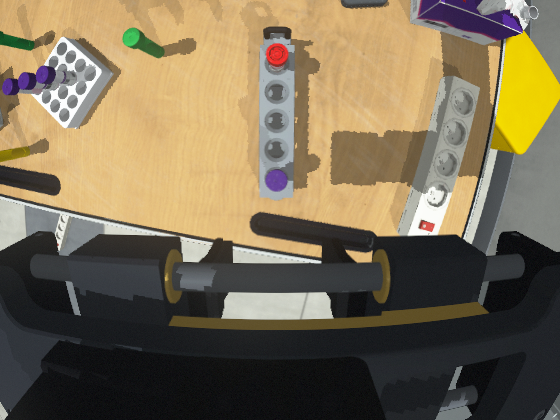

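The tube stands in the nose well: wrist (276,180), side crop (481,240). Check seating height against the red cap.

```bash
cat > caps.py <<'E'
import sys
from h import *
np.set_printoptions(precision=4,suppress=True)
def comps(n,tag,lo,hi,mn=25):
    im=cv2.imread(f'pics/{tag}_{n}.png')[:,:,::-1].copy();k,l,st,ce=cv2.connectedComponentsWithStats(mask(im,lo,hi))
    return [(st[i],ce[i]) for i in range(1,k) if st[i,4]>mn]
E
python3 - <<'E'
from caps import *
pl=(120,90,40),(145,255,200)
for n in('scene','side'):
    for s,c in comps(n,'k',*pl):print(n,s,c)
    im=cv2.imread(f'pics/k_{n}.png')[:,:,::-1].copy();m=mask(im,(0,150,80),(8,255,255))|mask(im,(172,150,80),(180,255,255))
    k,l,st,ce=cv2.connectedComponentsWithStats(m)
    for i in range(1,k):
        if 60<st[i,4]<200:print(n,'red',st[i],ce[i])
E
```

```text
scene [227 135   9  10  70] [231.6571 139.6143]
scene [  20  167   87   67 2361] [ 67.5036 201.0161]
scene [334 207  10  12 101] [338.3069 212.3267]
scene [352 211  11  12 109] [356.7156 216.3303]
scene [370 215  11  12 113] [374.7434 220.3628]
scene [124 248  35  34 421] [139.7055 263.8124]
scene red [197 167  11  12 112] [202.1607 172.9018]
scene red [529 278  22  17 168] [539.4048 285.8214]
scene red [520 289  24  17 147] [530.3265 298.8299]
side [282 140  15  26 225] [289.0489 152.2667]
side [239 248  13  14 143] [244.8112 254.8042]
side [390 267  36  20 370] [410.6027 278.5027]
side [ 392  325   98   83 2288] [441.9003 353.3925]
side [ 385  331  125   89 1801] [433.7668 396.6968]
side [440 352   6  13  26] [442.1154 357.7692]
side [402 361  40  48 541] [415.2551 385.0906]
side red [397 240  25  20  90] [412.4778 246.2111]
side red [309 242  13  14 150] [314.78   248.4067]
side red [423 341  17  13 145] [430.8276 346.3172]
side red [210 376  10  14  87] [214.5287 383.2069]
side red [459 392  15  13 146] [466.1575 397.8288]
```

Run:
```python
from caps import *
for nm,a,b in(('t1',(231.66,139.61),(244.81,254.80)),('red',(202.16,172.90),(314.78,248.41))):print(nm,tri([('scene',a),('side',b)]))
```

```text
t1 (array([0.6003, 0.1767, 0.1047]), [np.float64(0.00044019331137875857), np.float64(0.00044019331137879814)])
red (array([0.4659, 0.1536, 0.1005]), [np.float64(0.000751366679300613), np.float64(0.0007513666793006475)])
```

The cap reads about 4 mm higher than the red one and leans by about 6 mm in −x. Look closer.

Run:
```python
from h import *
w=cv2.imread('pics/k_w.png')[20:210,245:310]
b=cv2.imread('pics/k_side.png')[235:305,225:345]
w=cv2.resize(w,None,fx=3,fy=3,interpolation=2);b=cv2.resize(b,None,fx=4.6,fy=4.6,interpolation=2)
o=np.zeros((590,800,3),np.uint8);o[:w.shape[0],:w.shape[1]]=w;o[:b.shape[0],210:210+b.shape[1]]=b;cv2.imwrite('pics/k2.png',o)
s=ctrl.get_state()
for z in(.106,.110):print(z,wonz((276,180.3),s,z),wonz((277,55),s,z))
```

```text
0.106 [0.59765952 0.17570455 0.106     ] [0.46631457 0.15275621 0.106     ]
0.11 [0.59698773 0.17558519 0.11      ] [0.46718103 0.15290562 0.11      ]
```

View pics/k2.png

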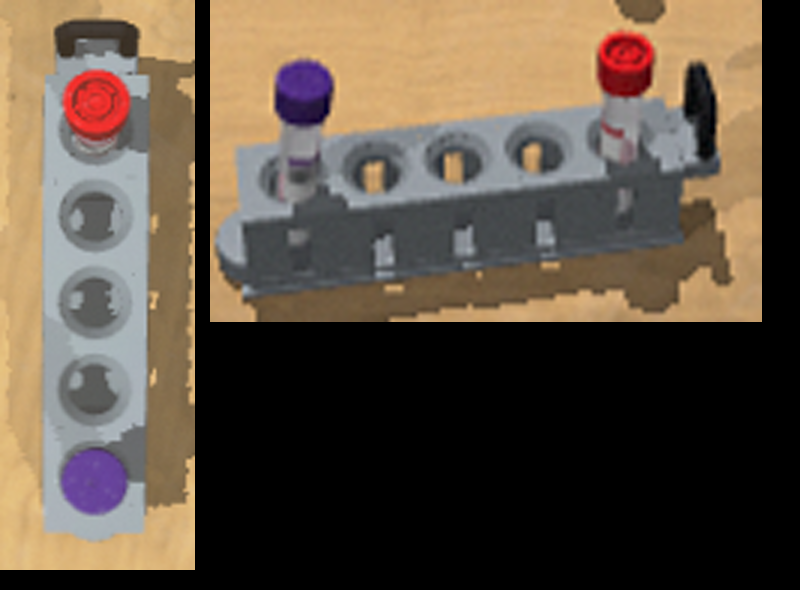

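Run:
```python
from h import *
go((.599,.1765,.14),100.4);go((.599,.1765,.081),100.4)
```

```text
t9.82 pos [0.609  0.1781 0.2857] jaw 100.36 xaxis [ 0.0084  0.0034 -1.    ] F [-1.1 -0.2 -0.8] grip 0.554 q [-0.64  0.27  0.39  1.42 -0.1   1.47  1.5 ]
 travel [ 0.1456  0.0114 -0.    ] twist [3.1408, -0.0007, -3.1423] dist 0.146
t9.82 pos [0.609  0.1781 0.2857] jaw 100.36 xaxis [ 0.0084  0.0034 -1.    ] F [-1.1 -0.2 -0.8] grip 0.554 q [-0.64  0.27  0.39  1.42 -0.1   1.47  1.5 ]
 travel [ 2.046e-01  1.190e-02 -1.000e-04] twist [3.1408, -0.0007, -3.1423] dist 0.205
```

```bash
python3 -m pendant '[{"travel":[0.05,0.012,0],"twist":0},{"travel":[0.1,0.012,0],"twist":0},{"travel":[0.145,0.012,0],"twist":0},{"travel":[0.18,0.012,0],"twist":0},{"travel":[0.205,0.012,0],"twist":0},{"travel":[0.205,0.012,0],"twist":0},{"travel":[0.205,0.012,0],"twist":0}]' 0
python3 -m pendant '[{"travel":[0,0,0],"twist":0},{"travel":[0,0,0],"twist":0},{"travel":[0,0,0],"twist":0},{"travel":[0,0,0],"twist":0}]' -1 15
python3 - <<'E'
from h import *
go((.607,.1775,.081),100.4)
E
```

```text
time: 10.7
position: [0.5991, 0.1766, 0.081]
tool_rot: [-1.343, 1.11, 1.335]
ft_force: [-0.3, -0.2, 0.1]
grip_width: 0.5
time: 11.2
position: [0.5994, 0.1767, 0.0816]
tool_rot: [-1.343, 1.109, 1.335]
ft_force: [-0.7, -0.1, 2.1]
grip_width: 0.258
t11.20 pos [0.5994 0.1767 0.0816] jaw 100.35 xaxis [ 0.0095  0.0038 -0.9999] F [-0.7 -0.1  2.1] grip 0.258 q [-0.62  0.37  0.36  1.7  -0.15  1.08  1.53]
 travel [ 0.0007 -0.0076 -0.0006] twist [3.1408, -0.0008, -3.1424] dist 0.008
```

```bash
python3 -m pendant '[{"travel":[-0.004,-0.003,-0.0005],"twist":0},{"travel":[-0.006,-0.006,-0.0005],"twist":0},{"travel":[-0.006,-0.009,-0.0005],"twist":0},{"travel":[-0.004,-0.008,-0.0005],"twist":0},{"travel":[-0.002,-0.008,-0.0005],"twist":0},{"travel":[0.001,-0.008,-0.0005],"twist":0},{"travel":[0.004,-0.008,-0.0005],"twist":0},{"travel":[0.004,-0.008,-0.0005],"twist":0}]'
python3 - <<'E'
from h import *
go((.607,.1775,.078),100.4)
E
```

```text
time: 12.2
position: [0.6095, 0.1782, 0.0812]
tool_rot: [-1.344, 1.104, 1.332]
ft_force: [-3.6, -1.4, 14.6]
grip_width: 0.258
t12.20 pos [0.6095 0.1782 0.0812] jaw 100.35 xaxis [ 0.0141  0.0058 -0.9999] F [-3.6 -1.4 14.6] grip 0.258 q [-0.62  0.39  0.36  1.68 -0.16  1.08  1.54]
 travel [ 0.0032  0.0026 -0.0002] twist [3.1407, -0.0009, -3.1425] dist 0.004
```

```bash
python3 -m pendant '[{"travel":[-0.002,0.002,0],"twist":0},{"travel":[-0.002,0.002,0],"twist":0},{"travel":[-0.002,0.002,0],"twist":0},{"travel":[-0.002,0.002,0],"twist":0},{"travel":[-0.02,0.002,0],"twist":0},{"travel":[-0.07,0.002,0],"twist":0},{"travel":[-0.13,0.002,0],"twist":0},{"travel":[-0.18,0.002,0],"twist":0},{"travel":[-0.18,0,0],"twist":0},{"travel":[-0.18,0,0],"twist":0}]' 0.1
cat > look.py <<'E'
import sys
from caps import *
tag=sys.argv[1]
s=ctrl.get_state();cv2.imwrite(f'pics/{tag}_w.png',ctrl.get_image('wrist')[:,:,::-1])
for n in('scene','side'):cv2.imwrite(f'pics/{tag}_{n}.png',ctrl.get_image(n)[:,:,::-1])
pl=(120,90,40),(145,255,200)
sc=[c for t,c in comps('scene',tag,*pl) if 180<c[0]<300 and c[1]<220];si=[c for t,c in comps('side',tag,*pl) if 220<c[0]<330 and c[1]>200]
sc.sort(key=lambda c:-c[0]);si.sort(key=lambda c:c[0])
for a,b in zip(sc,si):print('cap',a.round(1),b.round(1),tri([('scene',a),('side',b)])[0])
im=cv2.imread(f'pics/{tag}_w.png')[:,:,::-1].copy()
for m,z in((mask(im,*pl),.106),(mask(im,(0,150,80),(8,255,255))|mask(im,(172,150,80),(180,255,255)),.106)):
    k,l,st,ce=cv2.connectedComponentsWithStats(m)
    for i in range(1,k):
        if 150<st[i,4]<1200:print('wrist',ce[i].round(1),wonz(ce[i],s,z))
w=cv2.imread(f'pics/{tag}_w.png')[20:210,245:310];b=cv2.imread(f'pics/{tag}_side.png')[235:305,225:345];a=cv2.imread(f'pics/{tag}_scene.png')[120:210,180:270]
o=np.zeros((600,800,3),np.uint8)
for q,f,x,y in((w,3,0,0),(b,4.6,210,0),(a,2.9,210,330)):
    q=cv2.resize(q,None,fx=f,fy=f,interpolation=2);o[y:y+q.shape[0],x:x+q.shape[1]]=q
cv2.imwrite(f'pics/{tag}.png',o)
E
python3 look.py l
```

```text
time: 13.45
position: [0.6069, 0.1771, 0.2616]
tool_rot: [-1.344, 1.104, 1.332]
ft_force: [0.2, -0.1, -0.3]
grip_width: 0.548
cap [231.9 139.6] [244.8 254.6] [0.6004 0.1761 0.1049]
wrist [509.5  13.1] [0.3345 0.4088 0.106 ]
wrist [20.6 79.1] [ 0.5163 -0.1531  0.106 ]
wrist [275.8 187.4] [0.5996 0.1755 0.106 ]
wrist [277.1  51.1] [0.4666 0.1525 0.106 ]
```

View pics/l.png

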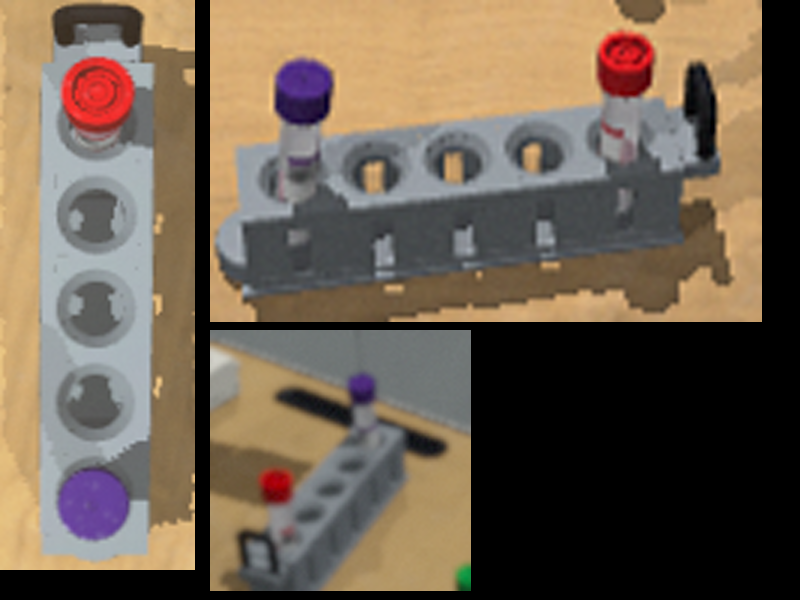

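Run:
```python
from caps import *
sc=[(143,172),(166,144),(189,117),(210,91)];si=[(257,473),(204,478),(152,484),(98,489)]
for a,b in zip(sc,si):
    x,e=tri([('scene',(a[0]/3.2+170,a[1]/3.2+130)),('side',(b[0]/3+210,b[1]/3+110))]);print(x,e)
# compare initial purple caps in the rack, z expected .0965
for a,b in(((374.7,220.6),(286.5,145)),((321.1,208.6),(295.8,170.5))):print(tri([('scene',a),('side',b)]))
# tilted-in-well: expected projections of cap centre with lean
u=np.array([.982,.19,0])
for dx,z in((0,.0975),(-.007,.0975),(-.007,.1015)):
    X=np.array([.6068,.1765,z])+u*dx;print(dx,z,proj('scene',X),proj('side',X))
```

```text
[0.5024 0.1564 0.0461] [np.float64(9.170954846942909e-05), np.float64(9.170954846945514e-05)]
[0.5375 0.1625 0.0467] [np.float64(0.0006793228561292168), np.float64(0.0006793228561291801)]
[0.5725 0.1685 0.0472] [np.float64(0.00022766752560619927), np.float64(0.0002276675256061902)]
[0.6078 0.1748 0.0483] [np.float64(0.0005608129018506216), np.float64(0.0005608129018505012)]
(array([ 0.5262, -0.2093,  0.0969]), [np.float64(0.00022188981153733323), np.float64(0.00022188981153743764)])
(array([ 0.5036, -0.1075,  0.0938]), [np.float64(0.0017553726617695032), np.float64(0.0017553726617696237)])
0 0.0975 [[233.7398 140.9256]] [[241.7948 257.3501]]
-0.007 0.0975 [[232.4473 142.3954]] [[245.4303 256.8872]]
-0.007 0.1015 [[232.3383 140.9293]] [[245.3131 255.4878]]
```

```bash
python3 -m pendant '[{"travel":[0.03,0.002,0],"twist":0},{"travel":[0.08,0.002,0],"twist":0},{"travel":[0.12,0.002,0],"twist":0},{"travel":[0.145,0.002,0],"twist":0},{"travel":[0.145,0.002,0],"twist":0},{"travel":[0.145,0.002,0],"twist":0},{"travel":[0.145,0.002,0],"twist":0}]' -1
python3 - <<'E'
from h import *
go((.605,.1768,.107),100.4)
E
```

```text
time: 14.48
position: [0.6053, 0.1772, 0.1139]
tool_rot: [-1.343, 1.108, 1.335]
ft_force: [0.6, -0.1, -0.7]
grip_width: 0.006
t14.47 pos [0.6053 0.1772 0.1139] jaw 100.36 xaxis [ 0.0101  0.0043 -0.9999] F [ 0.6 -0.1 -0.7] grip 0.006 q [-0.63  0.35  0.37  1.66 -0.14  1.14  1.53]
 travel [ 0.0069  0.0004 -0.0004] twist [3.1408, -0.0008, -3.1424] dist 0.007
```

```bash
for i in 1 2 3; do python3 -m pendant '[{"travel":[0.0015,0,0],"twist":0},{"travel":[0.003,0,0],"twist":0},{"travel":[0.003,0,0],"twist":0}]' | egrep 'pos|force'; done
```

```text
position: [0.6066, 0.1776, 0.1126]
ft_force: [0.5, 0.1, 6.8]
position: [0.6089, 0.1783, 0.1125]
ft_force: [0.9, 0.3, 9.6]
position: [0.6114, 0.1789, 0.1125]
ft_force: [0.1, -0.4, 11.9]
```

```bash
python3 -m pendant '[{"travel":[-0.03,0,0],"twist":0},{"travel":[-0.03,0,0],"twist":0},{"travel":[-0.03,0,0],"twist":0}]'
python3 - <<'E'
from h import *
go((.5533,.1683,.14),100.4);go((.5533,.1683,.058),100.4)
E
```

```text
time: 15.98
position: [0.61, 0.1786, 0.1416]
tool_rot: [-1.346, 1.095, 1.326]
ft_force: [-0.2, 0.6, -0.5]
grip_width: 0.007
t15.97 pos [0.61   0.1786 0.1416] jaw 100.36 xaxis [ 0.0229  0.0095 -0.9997] F [-0.2  0.6 -0.5] grip 0.007 q [-0.63  0.33  0.37  1.63 -0.13  1.18  1.52]
 travel [0.0002 0.0576 0.0001] twist [3.1409, -0.0007, -3.1423] dist 0.058
t15.97 pos [0.61   0.1786 0.1416] jaw 100.36 xaxis [ 0.0229  0.0095 -0.9997] F [-0.2  0.6 -0.5] grip 0.007 q [-0.63  0.33  0.37  1.63 -0.13  1.18  1.52]
 travel [ 0.0822  0.0596 -0.0003] twist [3.1409, -0.0007, -3.1423] dist 0.102
```

```bash
python3 -m pendant '[{"travel":[-0.01,0.058,0],"twist":0},{"travel":[0,0.0575,0],"twist":0},{"travel":[0.05,0.059,0],"twist":0},{"travel":[0.078,0.0596,0],"twist":0},{"travel":[0.086,0.0596,0],"twist":0},{"travel":[0.09,0.0598,0],"twist":0},{"travel":[0.093,0.0598,0],"twist":0},{"travel":[0.093,0.0598,0],"twist":0}]'
python3 - <<'E'
from h import *
go((.5533,.1683,.058),100.4)
E
```

```text
time: 16.98
position: [0.5528, 0.1684, 0.0504]
tool_rot: [-1.344, 1.097, 1.328]
ft_force: [-10.3, -3.3, 18.3]
grip_width: 0.005
t16.98 pos [0.5528 0.1684 0.0504] jaw 100.34 xaxis [ 0.0206  0.01   -0.9997] F [-10.3  -3.3  18.3] grip 0.005 q [-0.65  0.31  0.36  1.86 -0.13  0.98  1.52]
 travel [-0.0076 -0.0006 -0.0001] twist [3.1405, -0.0011, -3.1427] dist 0.008
```

```bash
python3 -m pendant '[{"travel":[-0.03,0,0],"twist":0},{"travel":[-0.09,0,0],"twist":0},{"travel":[-0.13,0,0],"twist":0},{"travel":[-0.13,0,0],"twist":0},{"travel":[-0.13,0,0],"twist":0}]' 0.1
python3 - <<'E'
from h import *
go((.6003,.1765,.14),100.4)
E
python3 look.py m
```

```text
time: 17.6
position: [0.5504, 0.1671, 0.1807]
tool_rot: [-1.345, 1.096, 1.328]
ft_force: [-0.7, -0.5, 0.1]
grip_width: 0.482
t17.60 pos [0.5504 0.1671 0.1807] jaw 100.34 xaxis [ 0.0214  0.0105 -0.9997] F [-0.7 -0.5  0.1] grip 0.482 q [-0.68  0.17  0.38  1.73 -0.07  1.23  1.47]
 travel [ 0.0418 -0.0499  0.    ] twist [3.1405, -0.0011, -3.1427] dist 0.065
cap [231.9 139.5] [244.8 254.6] [0.6004 0.1763 0.1049]
wrist [480.5  15.8] [0.3484 0.304  0.106 ]
wrist [276.7 101.2] [0.4653 0.1523 0.106 ]
```

View pics/m.png

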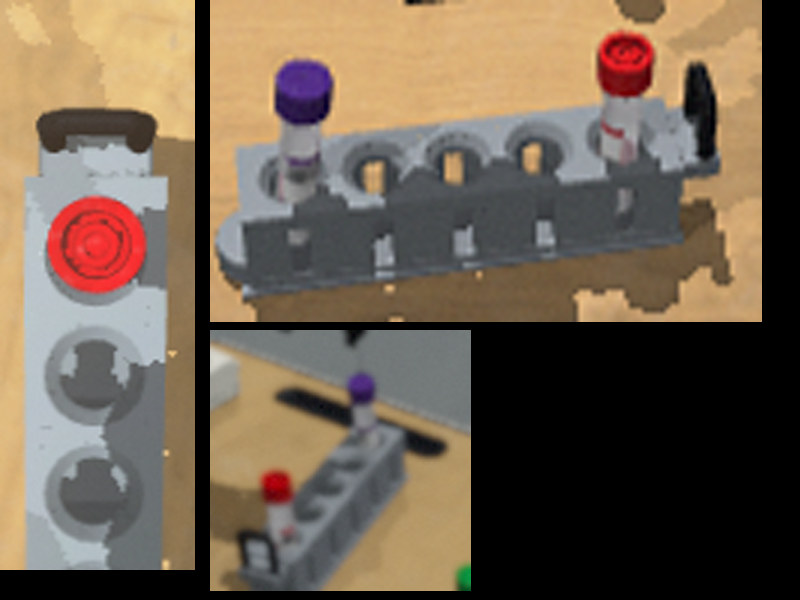

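```bash
python3 -m pendant '[{"travel":[-0.03,-0.05,0],"twist":0},{"travel":[-0.03,-0.05,0],"twist":0},{"travel":[-0.03,-0.05,0],"twist":0},{"travel":[0.02,-0.05,0],"twist":0}]' 
python3 -m pendant '[{"travel":[0.01,0,0],"twist":0},{"travel":[0.01,0,0],"twist":0},{"travel":[0.01,0,0],"twist":0}]'
python3 - <<'E'
from h import *
go((.6003,.1765,.084),100.4)
E
```

```text
time: 18.25
position: [0.6011, 0.1767, 0.1627]
tool_rot: [-1.346, 1.092, 1.325]
ft_force: [0.1, 0.0, -0.0]
grip_width: 0.551
time: 18.62
position: [0.6022, 0.177, 0.1546]
tool_rot: [-1.346, 1.089, 1.324]
ft_force: [-0.3, 0.0, 1.0]
grip_width: 0.547
t18.62 pos [0.6022 0.177  0.1546] jaw 100.35 xaxis [ 0.0277  0.013  -0.9995] F [-0.3  0.   1. ] grip 0.547 q [-0.65  0.3   0.39  1.64 -0.13  1.19  1.52]
 travel [ 0.0705  0.0041 -0.0007] twist [3.1406, -0.001, -3.1426] dist 0.071
```

```bash
python3 -m pendant '[{"travel":[-0.06,0,0],"twist":0},{"travel":[-0.12,0,0],"twist":0}]' 
python3 -m pendant '[{"travel":[-0.01,0,0],"twist":0},{"travel":[-0.01,0,0],"twist":0},{"travel":[-0.01,0,0],"twist":0}]'
python3 - <<'E'
from h import *
go((.6003,.1765,.084),100.4)
E
```

```text
time: 18.88
position: [0.599, 0.1753, 0.2775]
tool_rot: [-1.346, 1.088, 1.323]
ft_force: [1.4, 0.4, 1.4]
grip_width: 0.551
time: 19.25
position: [0.5979, 0.1751, 0.2858]
tool_rot: [-1.346, 1.09, 1.324]
ft_force: [-0.4, 0.2, -0.7]
grip_width: 0.549
t19.25 pos [0.5979 0.1751 0.2858] jaw 100.34 xaxis [ 0.0266  0.0127 -0.9996] F [-0.4  0.2 -0.7] grip 0.549 q [-0.66  0.22  0.4   1.47 -0.09  1.44  1.49]
 travel [ 0.2018  0.0031 -0.0006] twist [3.1406, -0.001, -3.1426] dist 0.202
```

```bash
python3 -m pendant '[{"travel":[0.06,0.003,0],"twist":0},{"travel":[0.12,0.003,0],"twist":0},{"travel":[0.17,0.003,0],"twist":0},{"travel":[0.2,0.003,0],"twist":0},{"travel":[0.2,0.003,0],"twist":0},{"travel":[0.2,0.003,0],"twist":0}]' 
python3 -m pendant '[{"travel":[0,0,0],"twist":0},{"travel":[0,0,0],"twist":0},{"travel":[0,0,0],"twist":0},{"travel":[0,0,0],"twist":0},{"travel":[-0.01,-0.001,0],"twist":0},{"travel":[-0.02,-0.002,0],"twist":0},{"travel":[-0.022,-0.005,0],"twist":0},{"travel":[-0.022,-0.007,0],"twist":0},{"travel":[-0.022,-0.008,0],"twist":0},{"travel":[-0.022,-0.008,0],"twist":0}]' -1 20
python3 - <<'E'
from h import *
go((.607,.1777,.084),100.4)
E
python3 look.py n
```

```text
time: 20.0
position: [0.6006, 0.1771, 0.0864]
tool_rot: [-1.346, 1.09, 1.324]
ft_force: [0.9, -0.0, 0.2]
grip_width: 0.554
time: 21.25
position: [0.6077, 0.1782, 0.1082]
tool_rot: [-1.346, 1.091, 1.324]
ft_force: [-1.6, -0.4, 0.9]
grip_width: 0.261
t21.25 pos [0.6077 0.1782 0.1082] jaw 100.34 xaxis [ 0.0264  0.0123 -0.9996] F [-1.6 -0.4  0.9] grip 0.261 q [-0.64  0.35  0.38  1.67 -0.15  1.11  1.54]
 travel [ 0.0242  0.0014 -0.0005] twist [3.1405, -0.0011, -3.1427] dist 0.024
wrist [276.8 254. ] [0.6064 0.1783 0.106 ]
wrist [276.4   5.3] [0.4775 0.1545 0.106 ]
```

View pics/n.png

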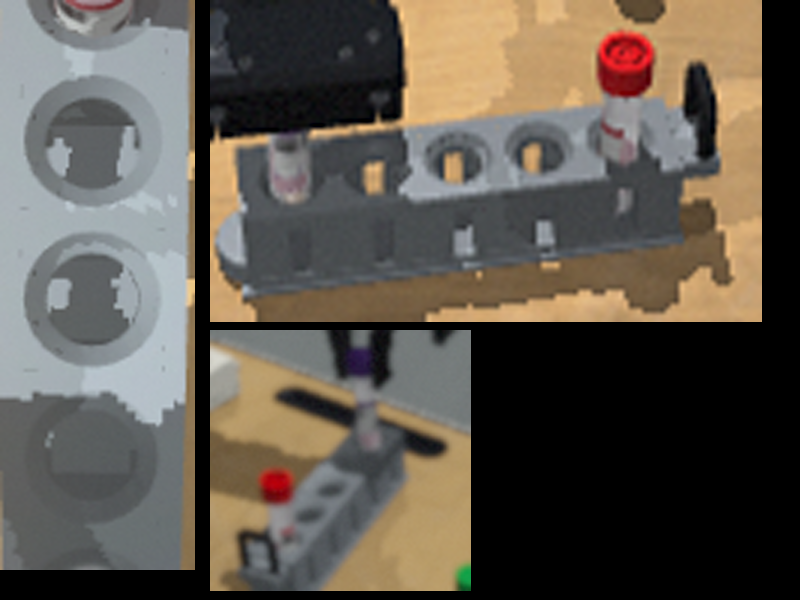

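```bash
python3 -m pendant '[{"travel":[0.008,0.001,0],"twist":0},{"travel":[0.014,0.001,0],"twist":0},{"travel":[0.016,0.001,0],"twist":0},{"travel":[0.016,0.001,0],"twist":0}]'; python3 -m pendant '[{"travel":[0.002,0,0],"twist":0},{"travel":[0.004,0,0],"twist":0},{"travel":[0.004,0,0],"twist":0}]';python3 -m pendant '[{"travel":[0.001,0,0],"twist":0},{"travel":[0.003,0,0],"twist":0},{"travel":[0.003,0,0],"twist":0}]'
```

```text
time: 21.9
position: [0.6069, 0.1782, 0.0918]
tool_rot: [-1.346, 1.091, 1.325]
ft_force: [-1.2, 0.3, -0.6]
grip_width: 0.262
time: 22.28
position: [0.6069, 0.1782, 0.0876]
tool_rot: [-1.346, 1.091, 1.325]
ft_force: [-1.2, 0.8, -1.0]
grip_width: 0.259
time: 22.65
position: [0.609, 0.1786, 0.0873]
tool_rot: [-1.347, 1.087, 1.322]
ft_force: [-3.5, -0.6, 9.4]
grip_width: 0.264
```

```bash
python3 -m pendant '[{"travel":[-0.004,0.002,0],"twist":0},{"travel":[-0.004,0.002,0],"twist":0},{"travel":[-0.004,0.002,0],"twist":0}]';python3 -m pendant '[{"travel":[0,0,0],"twist":0},{"travel":[0,0,0],"twist":0},{"travel":[0,0,0],"twist":0},{"travel":[-0.03,0,0],"twist":0},{"travel":[-0.09,0,0],"twist":0},{"travel":[-0.14,0,0],"twist":0},{"travel":[-0.16,0,0],"twist":0},{"travel":[-0.16,0,0],"twist":0},{"travel":[-0.16,0,0],"twist":0}]' 0.1
python3 look.py o
python3 - <<'E'
from h import *
go((.51,-.1425,.23),13.4)
E
```

```text
time: 23.02
position: [0.6068, 0.1782, 0.0909]
tool_rot: [-1.347, 1.087, 1.322]
ft_force: [-0.7, 0.4, 0.2]
grip_width: 0.263
time: 24.15
position: [0.6009, 0.1758, 0.2484]
tool_rot: [-1.346, 1.091, 1.324]
ft_force: [-0.3, -0.8, -0.5]
grip_width: 0.55
cap [231.7 139.7] [244.9 255. ] [0.6002 0.1769 0.1044]
wrist [517.8  13.8] [0.3344 0.4101 0.106 ]
wrist [16.  80.1] [ 0.5142 -0.1453  0.106 ]
wrist [276.2 194.6] [0.5995 0.1763 0.106 ]
wrist [276.7  51.9] [0.4665 0.1525 0.106 ]
t24.30 pos [0.6011 0.1758 0.2486] jaw 100.33 xaxis [ 0.0267  0.0121 -0.9996] F [-0.  -0.3  0.2] grip 0.549 q [-0.66  0.24  0.4   1.52 -0.1   1.37  1.5 ]
 travel [ 0.0123  0.1471 -0.2969] twist [4.6589, 1.5173, -1.6243] dist 0.332
```

View pics/o.png

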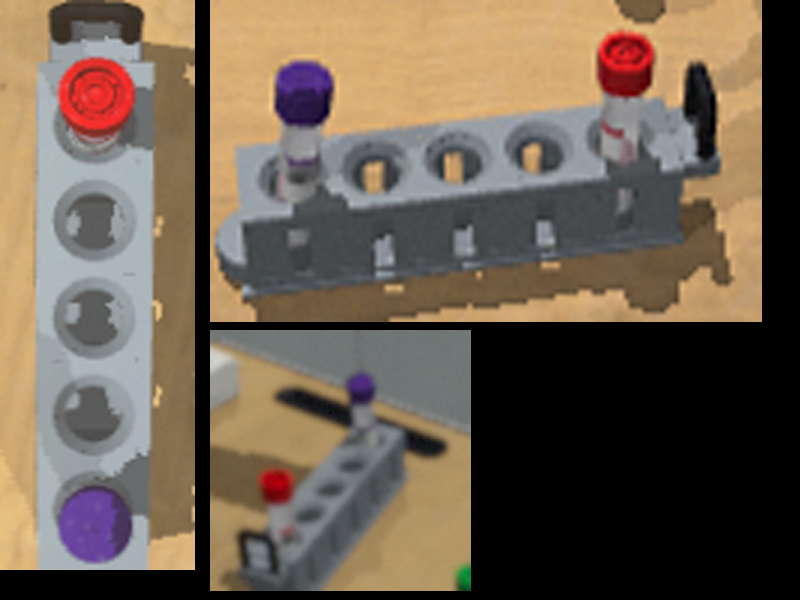

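```bash
python3 -m pendant '[{"travel":[0.0,0.015,-0.03],"twist":0.17},{"travel":[0.0,0.03,-0.06],"twist":0.34},{"travel":[0.0,0.045,-0.09],"twist":0.51},{"travel":[0.0,0.06,-0.12],"twist":0.68},{"travel":[0.0,0.08,-0.16],"twist":0.85},{"travel":[0.0,0.1,-0.2],"twist":1.02},{"travel":[0.0,0.12,-0.24],"twist":1.19},{"travel":[0.01,0.147,-0.297],"twist":1.36},{"travel":[0.01,0.147,-0.297],"twist":1.517},{"travel":[0.01,0.147,-0.297],"twist":1.517}]'
python3 -m pendant '[{"travel":[0,0,0],"twist":0},{"travel":[0,0,0],"twist":0}]' >/dev/null
python3 - <<'E'
from h import *
go((.5103,-.1422,.077),13.4)
E
```

```text
time: 25.55
position: [0.5095, -0.1429, 0.2315]
tool_rot: [-0.176, 1.536, 0.191]
ft_force: [-0.0, 0.8, 0.9]
grip_width: 0.55
t25.80 pos [ 0.5097 -0.1419  0.2312] jaw 13.61 xaxis [ 0.0248  0.0124 -0.9996] F [ 0.  -0.4 -0.3] grip 0.551 q [-0.46  0.03  0.72  1.78 -0.04  1.32  0.5 ]
 travel [ 0.1542 -0.0014 -0.0036] twist [3.1453, 0.0037, -3.1379] dist 0.154
```

```bash
cat > t.py <<'E'
from h import *
s=ctrl.get_state();R=cv2.Rodrigues(np.array(s['tool_rot']))[0];print(s['time'],R[:2,0].round(4),np.round(s['position'],4))
E
Z='[{"travel":[0,0,0],"twist":0},{"travel":[0,0,0],"twist":0}]'
python3 -m pendant '[{"travel":[0,0,0.06],"twist":0}]'>/dev/null; python3 t.py; python3 -m pendant '[{"travel":[0,0,0],"twist":0},{"travel":[0,0,0],"twist":0}]'>/dev/null; python3 t.py
python3 -m pendant '[{"travel":[0,0,-0.06],"twist":0}]'>/dev/null; python3 t.py; python3 -m pendant '[{"travel":[0,0,0],"twist":0},{"travel":[0,0,0],"twist":0}]'>/dev/null; python3 t.py
```

```text
25.925 [0.0253 0.0154] [ 0.5658 -0.1296  0.2338]
26.175 [0.0235 0.014 ] [ 0.5656 -0.1296  0.2331]
26.3 [0.0214 0.0098] [ 0.5086 -0.1425  0.2304]
26.55 [0.0244 0.0118] [ 0.5087 -0.1422  0.2315]
```

Run:
```python
from h import *
go((.5103,-.1422,.077),13.4)
```

```text
t26.55 pos [ 0.5087 -0.1422  0.2315] jaw 13.78 xaxis [ 0.0244  0.0118 -0.9996] F [ 0.8  0.1 -0.1] grip 0.546 q [-0.48  0.03  0.74  1.78 -0.04  1.32  0.51]
 travel [ 0.1545 -0.0012 -0.0025] twist [3.1482, 0.0067, -3.1349] dist 0.154
```

```bash
python3 -m pendant '[{"travel":[0.04,-0.001,-0.002],"twist":0},{"travel":[0.09,-0.001,-0.002],"twist":0},{"travel":[0.13,-0.001,-0.002],"twist":0},{"travel":[0.154,-0.001,-0.002],"twist":0},{"travel":[0.154,-0.001,-0.002],"twist":0},{"travel":[0.154,-0.001,-0.002],"twist":0}]'
python3 -m pendant '[{"travel":[0,0,0],"twist":0},{"travel":[0,0,0],"twist":0},{"travel":[0,0,0],"twist":0},{"travel":[0,0,0],"twist":0},{"travel":[0,0,0],"twist":0}]' -1 15
python3 -m pendant '[{"travel":[-0.02,0,0],"twist":0},{"travel":[-0.06,0,0],"twist":0},{"travel":[-0.12,0,0],"twist":0},{"travel":[-0.15,0,0],"twist":0},{"travel":[-0.15,0,0],"twist":0},{"travel":[-0.15,0,0],"twist":0}]'
python3 - <<'E'
from h import *
go((.570,.169,.23),100.5)
E
```

```text
time: 27.3
position: [0.5121, -0.142, 0.0788]
tool_rot: [-0.182, 1.535, 0.195]
ft_force: [0.2, -0.0, 0.6]
grip_width: 0.551
time: 27.92
position: [0.5123, -0.1422, 0.0791]
tool_rot: [-0.182, 1.534, 0.195]
ft_force: [-0.9, 0.4, 3.3]
grip_width: 0.267
time: 28.68
position: [0.5076, -0.1435, 0.2279]
tool_rot: [-0.182, 1.536, 0.195]
ft_force: [-0.7, 1.0, -0.6]
grip_width: 0.268
t28.68 pos [ 0.5076 -0.1435  0.2279] jaw 13.81 xaxis [ 0.0252  0.0116 -0.9996] F [-0.7  1.  -0.6] grip 0.268 q [-0.49  0.03  0.75  1.79 -0.04  1.31  0.51]
 travel [0.0031 0.2886 0.1352] twist [1.6286, -1.513, -4.6546] dist 0.319
```

```bash
python3 -m pendant '[{"travel":[0,0.03,0.015],"twist":-0.17},{"travel":[0,0.06,0.03],"twist":-0.34},{"travel":[0,0.1,0.045],"twist":-0.51},{"travel":[0,0.14,0.065],"twist":-0.68},{"travel":[0,0.18,0.085],"twist":-0.85},{"travel":[0,0.22,0.105],"twist":-1.02},{"travel":[0,0.26,0.12],"twist":-1.19},{"travel":[0.003,0.288,0.135],"twist":-1.36},{"travel":[0.003,0.288,0.135],"twist":-1.513},{"travel":[0.003,0.288,0.135],"twist":-1.513}]'
python3 -m pendant '[{"travel":[0,0,0],"twist":0},{"travel":[0,0,0],"twist":0}]' >/dev/null
python3 look.py p
python3 - <<'E'
from h import *
go((.570,.1695,.14),100.5)
b=cv2.imread('pics/p_side.png')[180:300,210:330];a=cv2.imread('pics/p_scene.png')[70:190,170:290];cv2.imwrite('pics/p.png',cv2.resize(np.hstack([a,b]),None,fx=3.3,fy=3.3,interpolation=2))
E
```

```text
time: 29.92
position: [0.569, 0.1682, 0.2277]
tool_rot: [-1.347, 1.095, 1.328]
ft_force: [-0.2, -0.5, -0.2]
grip_width: 0.26
cap [231.7 139.6] [244.8 255. ] [0.6004 0.1768 0.1044]
wrist [458.   12.8] [0.3492 0.3069 0.106 ]
wrist [496.8  13.7] [0.329  0.3549 0.106 ]
wrist [542.2  42. ] [0.3318 0.426  0.106 ]
wrist [276.7 254.9] [0.6189 0.1774 0.106 ]
wrist [279.9  84.1] [0.4656 0.1523 0.106 ]
t30.32 pos [0.5691 0.1679 0.2278] jaw 100.37 xaxis [ 0.0219  0.0097 -0.9997] F [ 0.4  1.2 -0.4] grip 0.267 q [-0.72  0.18  0.45  1.63 -0.09  1.32  1.49]
 travel [0.0878 0.0008 0.0009] twist [3.1394, -0.0022, -3.1438] dist 0.088
```

View pics/p.png

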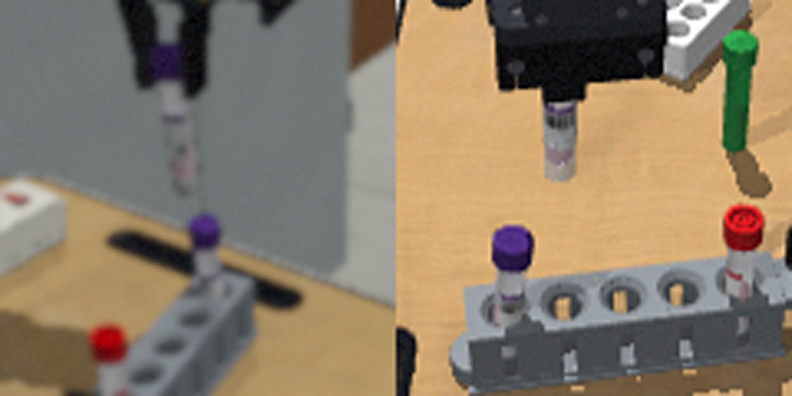

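View pics/p_w.png

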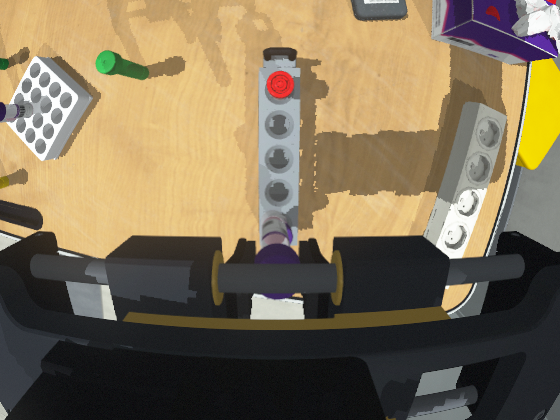

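Run:
```python
from h import *
def c(n,p): return np.array(p)/3.3+np.array({'scene':[170,70],'side':[210,180]}[n]) - (np.array([120,0]) if n=='side' else 0)
cap=tri([('scene',c('scene',(167,62))),('side',c('side',(0,0)))])
# body points: scene cap centre -> assume z=.2278-.072+.0895 ; bottom end scene, side
b=tri([('scene',c('scene',(185,188))),('side',c('side',(560,176)))]);print('bottom',b)
z=.2278-.072;print(onz('scene',c('scene',(185,188)),z),onz('side',c('side',(560,176)),z))
print('cap',onz('scene',c('scene',(167,62)),z+.0895))
```

```text
bottom (array([0.57130305, 0.16713235, 0.15444677]), [np.float64(0.00036771955110786466), np.float64(0.00036771955110765395)])
[0.56999883 0.16565519 0.1558    ] [0.57088909 0.16881699 0.1558    ]
cap [0.56564174 0.16792397 0.2453    ]
```

```bash
python3 -m pendant '[{"travel":[0.05,0,0.002],"twist":0},{"travel":[0.09,0,0.002],"twist":0},{"travel":[0.105,0,0.002],"twist":0},{"travel":[0.118,0,0.002],"twist":0},{"travel":[0.13,0.001,0.002],"twist":0},{"travel":[0.14,0.002,0.002],"twist":0},{"travel":[0.14,0.003,0.002],"twist":0}]'
python3 t.py; for i in 1 2 3; do python3 -m pendant '[{"travel":[0.001,0,0],"twist":0},{"travel":[0.002,0,0],"twist":0},{"travel":[0.002,0,0],"twist":0}]'|egrep 'pos|force'; done;python3 t.py
```

```text
time: 31.2
position: [0.5689, 0.1713, 0.0878]
tool_rot: [-1.346, 1.095, 1.327]
ft_force: [0.7, 1.8, 1.4]
grip_width: 0.255
31.2 [0.0222 0.0104] [0.5689 0.1713 0.0878]
position: [0.5689, 0.1714, 0.0858]
ft_force: [0.9, 1.5, 1.0]
position: [0.5689, 0.1713, 0.0837]
ft_force: [1.4, 0.8, 0.4]
position: [0.5688, 0.1713, 0.0815]
ft_force: [1.3, 1.9, -0.2]
32.325 [0.0217 0.0102] [0.5688 0.1713 0.0815]
```

```bash
python3 -m pendant '[{"travel":[0.001,0,0],"twist":0},{"travel":[0.002,0,0],"twist":0},{"travel":[0.002,0,0],"twist":0}]'|egrep 'pos|force'; python3 -m pendant '[{"travel":[0,0,0],"twist":0},{"travel":[0,0,0],"twist":0},{"travel":[0,0,0],"twist":0},{"travel":[-0.03,0,0],"twist":0},{"travel":[-0.09,0,0],"twist":0},{"travel":[-0.14,0,0],"twist":0},{"travel":[-0.17,0,0],"twist":0},{"travel":[-0.17,0,0],"twist":0},{"travel":[-0.17,0,0],"twist":0}]' 0.1 
python3 look.py q
```

```text
position: [0.5688, 0.1712, 0.0793]
ft_force: [0.2, 1.9, -0.2]
time: 33.83
position: [0.5645, 0.1693, 0.2481]
tool_rot: [-1.345, 1.097, 1.329]
ft_force: [0.2, 0.1, 0.2]
grip_width: 0.551
cap [228.7 144. ] [244.8 255. ] [0.5962 0.1772 0.099 ]
wrist [448.   16.1] [0.3424 0.3083 0.106 ]
wrist [482.9  17.9] [0.3259 0.3525 0.106 ]
wrist [529.4  47.4] [0.3317 0.426  0.106 ]
wrist [  6.8 113.9] [ 0.5176 -0.1645  0.106 ]
wrist [274.5 203.1] [0.5707 0.1693 0.106 ]
wrist [276.4 232.3] [0.5997 0.1764 0.106 ]
wrist [276.9  90.7] [0.4655 0.1524 0.106 ]
```

View pics/q.png

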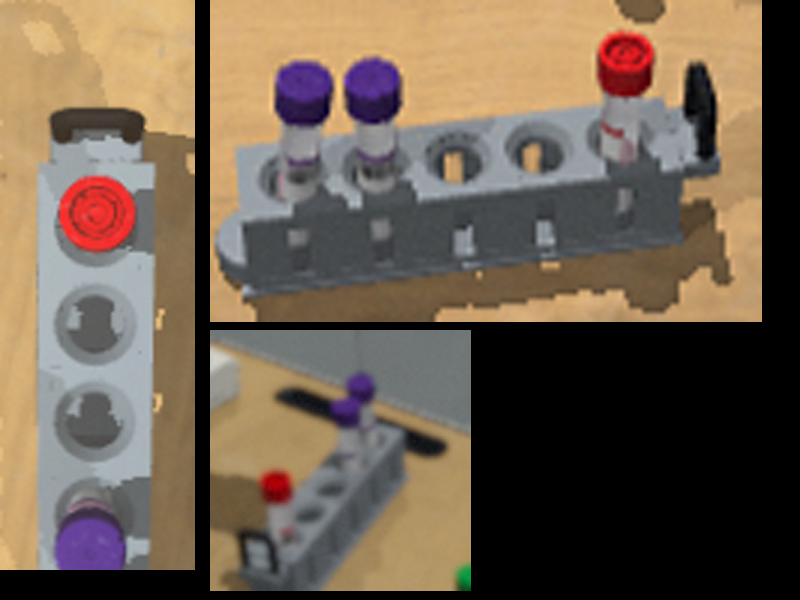

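Run:
```python
from h import *
go((.6005,.1768,.20),100.4);go((.6005,.1768,.086),100.4)
```

```text
t33.98 pos [0.5643 0.1693 0.2476] jaw 100.37 xaxis [ 0.0189  0.0087 -0.9998] F [-0.5 -0.8 -0. ] grip 0.551 q [-0.73  0.17  0.45  1.61 -0.08  1.36  1.48]
 travel [ 0.0483 -0.036   0.0006] twist [3.1411, -0.0005, -3.1421] dist 0.06
t33.98 pos [0.5643 0.1693 0.2476] jaw 100.37 xaxis [ 0.0189  0.0087 -0.9998] F [-0.5 -0.8 -0. ] grip 0.551 q [-0.73  0.17  0.45  1.61 -0.08  1.36  1.48]
 travel [ 0.1623 -0.0337  0.    ] twist [3.1411, -0.0005, -3.1421] dist 0.166
```

```bash
python3 -m pendant '[{"travel":[0.0,-0.036,0],"twist":0},{"travel":[0.05,-0.036,0],"twist":0},{"travel":[0.1,-0.035,0],"twist":0},{"travel":[0.14,-0.034,0],"twist":0},{"travel":[0.16,-0.034,0],"twist":0},{"travel":[0.16,-0.034,0],"twist":0},{"travel":[0.16,-0.034,0],"twist":0}]'
python3 -m pendant '[{"travel":[0,0,0],"twist":0},{"travel":[0,0,0],"twist":0},{"travel":[0,0,0],"twist":0},{"travel":[0,0,0],"twist":0},{"travel":[-0.01,-0.001,0],"twist":0},{"travel":[-0.02,-0.003,0],"twist":0},{"travel":[-0.02,-0.007,0],"twist":0},{"travel":[-0.02,-0.01,0],"twist":0},{"travel":[-0.02,-0.012,0],"twist":0},{"travel":[-0.02,-0.012,0],"twist":0}]' -1 6
python3 -m pendant '[{"travel":[0,0.004,0],"twist":0},{"travel":[-0.02,0.004,0],"twist":0},{"travel":[-0.05,0.004,0],"twist":0},{"travel":[-0.05,0.004,0],"twist":0},{"travel":[-0.05,0.004,0],"twist":0}]'
cat > lk2.py <<'E'
import sys
from h import *
t=sys.argv[1]
for n in('scene','side'):cv2.imwrite(f'pics/{t}_{n}.png',ctrl.get_image(n)[:,:,::-1])
cv2.imwrite(f'pics/{t}_w.png',ctrl.get_image('wrist')[:,:,::-1])
b=cv2.imread(f'pics/{t}_side.png')[180:300,210:330];a=cv2.imread(f'pics/{t}_scene.png')[90:210,170:290];cv2.imwrite(f'pics/{t}.png',cv2.resize(np.hstack([a,b]),None,fx=3.3,fy=3.3,interpolation=2))
E
python3 t.py;python3 lk2.py r
```

```text
time: 34.85
position: [0.6021, 0.1771, 0.09]
tool_rot: [-1.346, 1.096, 1.328]
ft_force: [1.2, -0.5, 0.9]
grip_width: 0.549
time: 36.1
position: [0.6134, 0.1789, 0.1099]
tool_rot: [-1.345, 1.097, 1.328]
ft_force: [-0.8, -0.5, -0.4]
grip_width: 0.274
time: 36.72
position: [0.6084, 0.1779, 0.1602]
tool_rot: [-1.346, 1.096, 1.328]
ft_force: [-0.1, -0.1, -1.1]
grip_width: 0.272
36.725 [0.0214 0.0098] [0.6084 0.1779 0.1602]
```

View pics/r.png

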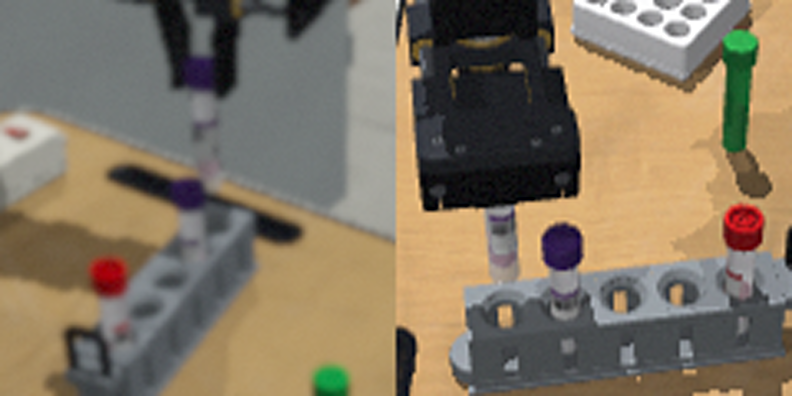

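View pics/r_w.png

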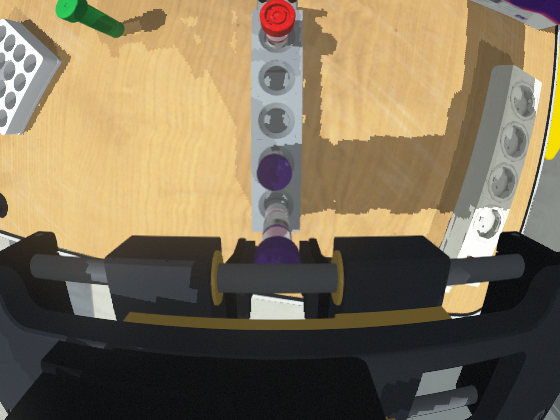

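Run:
```python
from h import *
def S(p): return np.array(p)/3.3+[210-120,180]
def C(p): return np.array(p)/3.3+[170,90]
for z in(.085,):
    print('side bottom',onz('side',S((505,276)),z),'scene',onz('scene',C((211,184)),z),'scene cap',onz('scene',C((200,72)),z+.0895))
print('mouth side',onz('side',S((506,308)),.05),'scene',onz('scene',C((219,220)),.05))
s=ctrl.get_state()
b=cv2.imread('pics/r_w.png')[140:290,215:335];cv2.imwrite('pics/r2.png',cv2.resize(b,None,fx=4,fy=4,interpolation=2))
```

```text
side bottom [0.60474525 0.18145727 0.085     ] scene [0.60552572 0.17592207 0.085     ] scene cap [0.60340126 0.17675069 0.1745    ]
mouth side [0.60665756 0.17655889 0.05      ] scene [0.61225179 0.17620324 0.05      ]
```

View pics/r2.png

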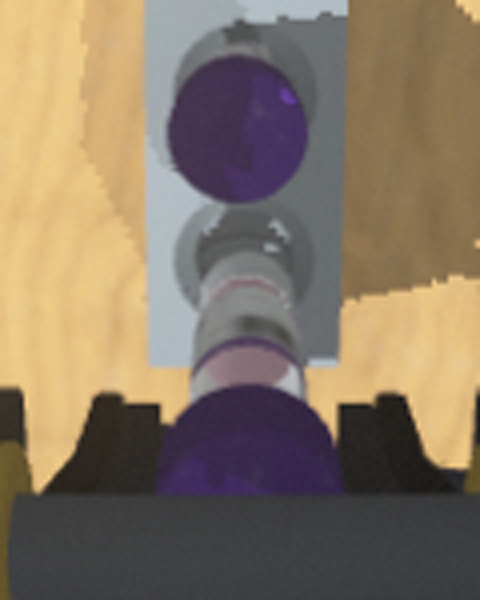

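```bash
python3 -m pendant '[{"travel":[0.03,0,0],"twist":0},{"travel":[0.036,0.001,0],"twist":0},{"travel":[0.044,0.001,0],"twist":0},{"travel":[0.05,0.001,0],"twist":0},{"travel":[0.056,0.001,0],"twist":0},{"travel":[0.06,0.001,0],"twist":0},{"travel":[0.064,0.001,0],"twist":0},{"travel":[0.064,0.001,0],"twist":0}]'|egrep 'pos|force'
for i in 1 2 3; do python3 -m pendant '[{"travel":[0.0015,0,0],"twist":0},{"travel":[0.003,0,0],"twist":0},{"travel":[0.003,0,0],"twist":0}]'|egrep 'pos|force'; done;python3 t.py
```

```text
position: [0.6079, 0.178, 0.0946]
ft_force: [0.4, 0.1, -0.0]
position: [0.6078, 0.178, 0.0915]
ft_force: [-0.5, -0.4, -0.4]
position: [0.6094, 0.1784, 0.0906]
ft_force: [-0.9, -0.5, 7.1]
position: [0.6113, 0.1787, 0.0898]
ft_force: [-0.2, 0.2, 8.3]
39.0 [0.026  0.0113] [0.6113 0.1787 0.0898]
```

```bash
python3 -m pendant '[{"travel":[-0.02,0,0],"twist":0},{"travel":[-0.06,0,0],"twist":0},{"travel":[-0.1,0,0],"twist":0},{"travel":[-0.11,-0.05,0],"twist":0},{"travel":[-0.11,-0.062,0],"twist":0},{"travel":[-0.11,-0.062,0],"twist":0},{"travel":[-0.11,-0.062,0],"twist":0}]' - 15
python3 - <<'E'
from h import *
w=ctrl.get_image('wrist');cv2.imwrite('pics/s_w.png',w[:,:,::-1])
E
```

```text
time: 39.88
position: [0.6682, 0.1883, 0.2008]
tool_rot: [-1.346, 1.094, 1.326]
ft_force: [0.2, 0.8, -0.3]
grip_width: 0.266
```

View pics/s_w.png

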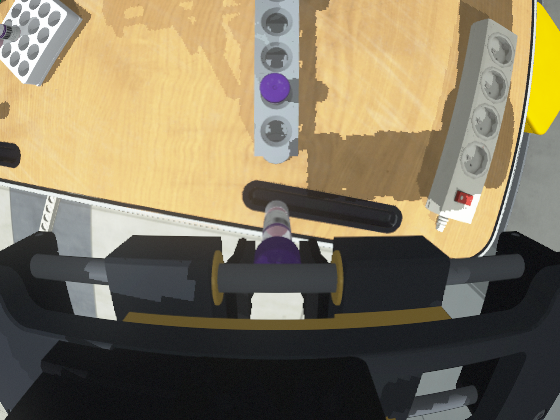

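Run:
```python
import cv2
b=cv2.imread('pics/s_w.png')[0:165,235:320];b=cv2.convertScaleAbs(b,alpha=1.3,beta=10);cv2.imwrite('pics/s2.png',cv2.resize(b,None,fx=3.6,fy=3.6,interpolation=2))
c=cv2.imread('pics/s_w.png')[105:155,250:300];c=cv2.convertScaleAbs(c,alpha=1.6,beta=10);cv2.imwrite('pics/s3.png',cv2.resize(c,None,fx=10,fy=10,interpolation=2))
```

```text
(no output)
```

View pics/s2.png

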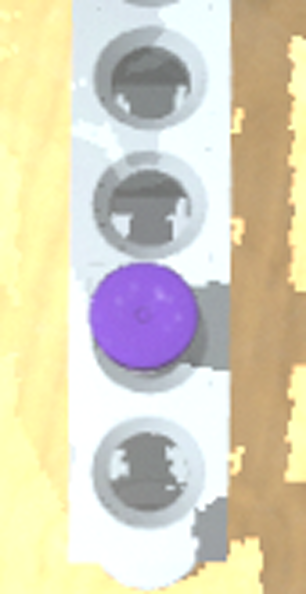

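View pics/s3.png

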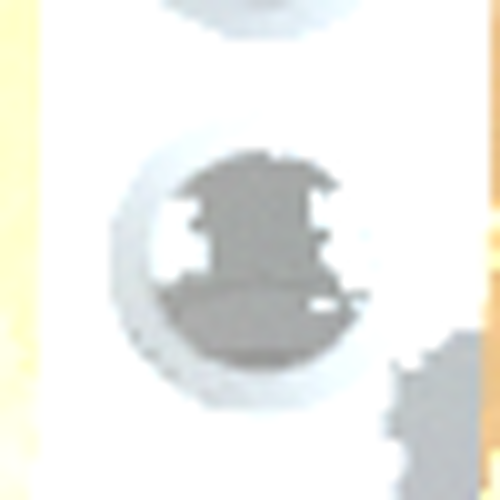

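Run:
```python
import cv2,numpy as np
b=cv2.imread('pics/c.png')[160:205,240:355];b=cv2.convertScaleAbs(b,alpha=1.8,beta=0);a=cv2.resize(b,None,fx=6.9,fy=6.9,interpolation=2)
c=cv2.imread('pics/i_w.png')[55:190,255:300];c=cv2.convertScaleAbs(c,alpha=1.6,beta=0);c=cv2.resize(cv2.rotate(c,cv2.ROTATE_90_CLOCKWISE),None,fx=5.8,fy=5.8,interpolation=2)
o=np.zeros((600,800,3),np.uint8);o[:a.shape[0],:a.shape[1]]=a;o[315:315+c.shape[0],:c.shape[1]]=c;cv2.imwrite('pics/s4.png',o)
```

```text
(no output)
```

View pics/s4.png

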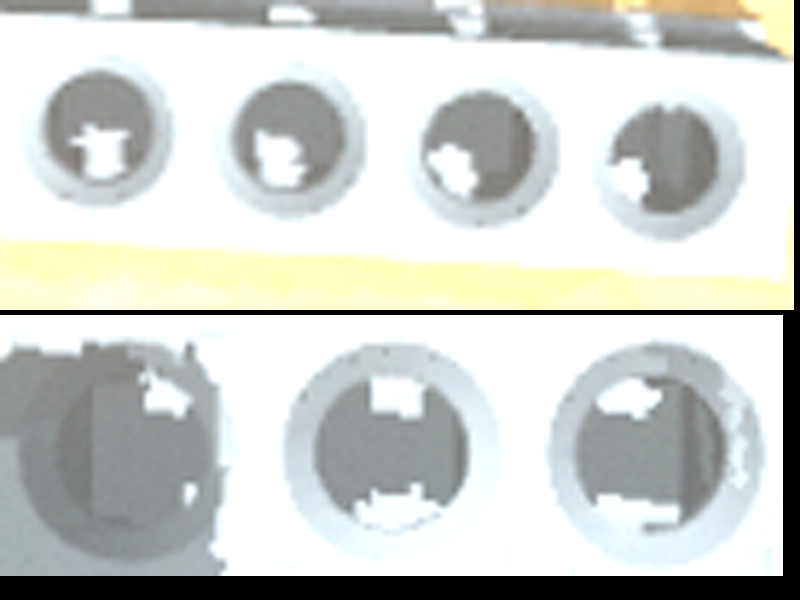

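```bash
python3 -m pendant '[{"travel":[0.03,-0.01,0],"twist":0},{"travel":[0.07,-0.01,0],"twist":0},{"travel":[0.07,-0.01,0],"twist":0},{"travel":[0.07,-0.01,0],"twist":0}]'
python3 - <<'E'
from h import *
s=ctrl.get_state();w=ctrl.get_image('wrist');cv2.imwrite('pics/u_w.png',w[:,:,::-1])
o,d=wray((277,120),s);print('cam',o)
b=w[0:230,220:340,::-1];b=cv2.convertScaleAbs(b,alpha=1.4,beta=0);cv2.imwrite('pics/u.png',cv2.resize(b,None,fx=2.6,fy=2.6,interpolation=2))
E
```

```text
time: 40.42
position: [0.68, 0.1911, 0.1328]
tool_rot: [-1.346, 1.092, 1.325]
ft_force: [-0.6, 0.5, -0.0]
grip_width: 0.264
cam [0.60853228 0.1771857  0.2933399 ]
```

View pics/u.png

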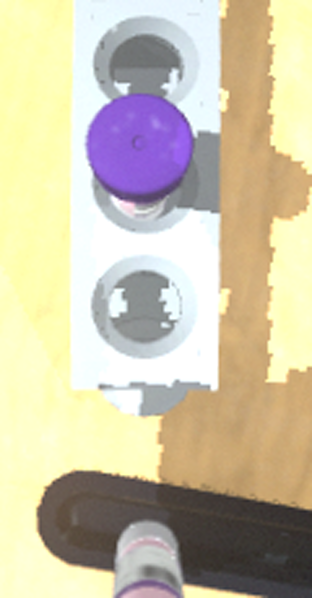

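Run:
```python
import cv2
c=cv2.imread('pics/u_w.png')[92:144,250:302];c=cv2.convertScaleAbs(c,alpha=1.9,beta=-40);cv2.imwrite('pics/u3.png',cv2.resize(c,None,fx=11,fy=11,interpolation=2))
```

```text
(no output)
```

View pics/u3.png

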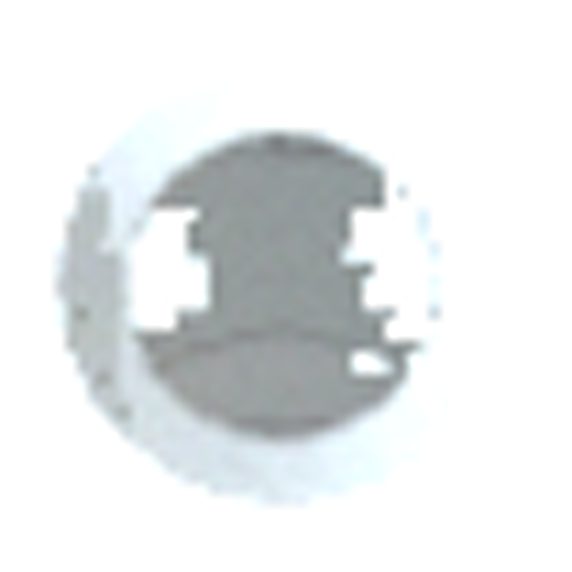

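```bash
python3 -m pendant '[{"travel":[-0.05,0,0],"twist":0},{"travel":[-0.06,0.03,0],"twist":0},{"travel":[-0.06,0.072,0],"twist":0},{"travel":[-0.06,0.072,0],"twist":0},{"travel":[-0.06,0.072,0],"twist":0}]'
python3 - <<'E'
from h import *
s=ctrl.get_state();w=ctrl.get_image('wrist');cv2.imwrite('pics/v_w.png',w[:,:,::-1])
o,d=wray((277,120),s);print('cam',o)
b=w[70:180,225:335,::-1];b=cv2.convertScaleAbs(b,alpha=1.9,beta=-40);cv2.imwrite('pics/v.png',cv2.resize(b,None,fx=5.4,fy=5.4,interpolation=2))
E
```

```text
time: 41.1
position: [0.6094, 0.1779, 0.1935]
tool_rot: [-1.347, 1.087, 1.322]
ft_force: [-0.1, -0.5, 0.4]
grip_width: 0.263
cam [0.53714011 0.16367361 0.35370409]
```

View pics/v.png

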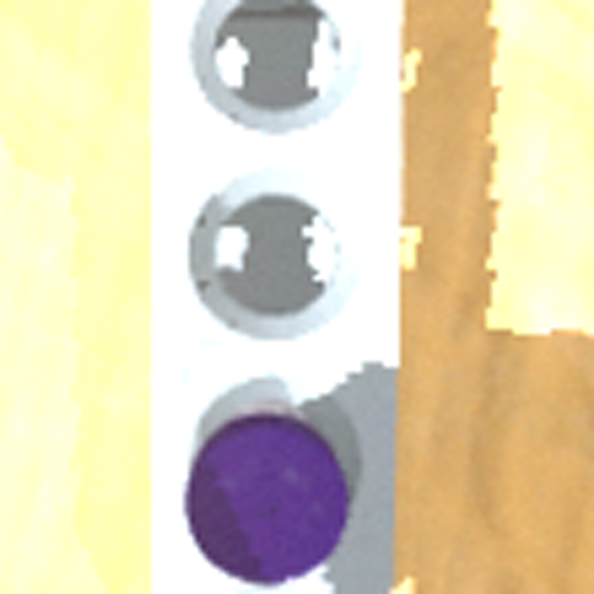

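Seen from straight above, a rounded step, the nose plate's arc, intrudes into the +x side of the nose well. Well 0 has no such step. That explains why tube_1 rests a few mm high and leans slightly towards the handle every time, while tube_2 goes fully down. I'll put tube_1 back gently.

```bash
python3 -m pendant '[{"travel":[0.04,0.001,0],"twist":0},{"travel":[0.06,0.001,0],"twist":0},{"travel":[0.07,0.001,0],"twist":0},{"travel":[0.08,0.003,0],"twist":0},{"travel":[0.09,0.003,0],"twist":0},{"travel":[0.098,0.003,0],"twist":0},{"travel":[0.1,0.003,0],"twist":0},{"travel":[0.1,0.003,0],"twist":0}]'
python3 -m pendant '[{"travel":[0,0,0],"twist":0},{"travel":[0,0,0],"twist":0},{"travel":[0,0,0],"twist":0},{"travel":[-0.03,0,0],"twist":0},{"travel":[-0.09,0,0],"twist":0},{"travel":[-0.13,0,0],"twist":0},{"travel":[-0.15,0,0],"twist":0},{"travel":[-0.15,0,0],"twist":0},{"travel":[-0.15,0,0],"twist":0}]' 0.1 15
python3 look.py w
python3 - <<'E'
from h import *
go((.5187,-.1763,.23),13.4)
E
```

```text
time: 42.15
position: [0.6098, 0.1786, 0.0931]
tool_rot: [-1.347, 1.087, 1.322]
ft_force: [-0.5, -0.4, 0.3]
grip_width: 0.265
time: 43.28
position: [0.6042, 0.1766, 0.2408]
tool_rot: [-1.347, 1.09, 1.324]
ft_force: [-0.5, -0.5, -0.4]
grip_width: 0.554
cap [229.2 143.5] [242.4 255.3] [0.6003 0.1782 0.0985]
wrist [527.   12.1] [0.3332 0.4188 0.106 ]
wrist [ 4.3 81. ] [ 0.5189 -0.1586  0.106 ]
wrist [274.3 161.7] [0.571  0.1694 0.106 ]
wrist [276.4 198.6] [0.6049 0.1775 0.106 ]
wrist [276.7  46.6] [0.4666 0.1525 0.106 ]
t43.42 pos [0.6044 0.1765 0.241 ] jaw 100.36 xaxis [ 0.0273  0.0118 -0.9996] F [0.2 0.7 0.3] grip 0.551 q [-0.71  0.26  0.47  1.52 -0.12  1.36  1.52]
 travel [ 0.0045  0.1479 -0.3318] twist [4.6593, 1.5177, -1.6239] dist 0.363
```

View pics/w.png

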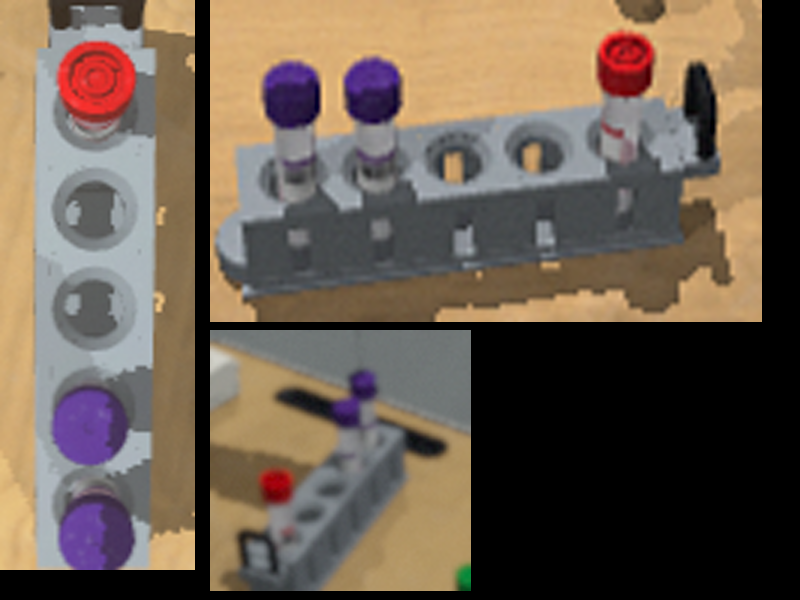

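Run:
```python
from caps import *
for n in('scene','side'):
    im=cv2.imread(f'pics/w_{n}.png')[:,:,::-1].copy();m=mask(im,(120,90,40),(145,255,200))
    r=(slice(130,160),slice(215,245)) if n=='scene' else (slice(240,270),slice(232,275))
    k,l,st,ce=cv2.connectedComponentsWithStats(m[r],connectivity=4)
    for i in range(1,k):
        if st[i,4]>10:print(n,st[i][:4]+[r[1].start,r[0].start,0,0],st[i,4],ce[i]+[r[1].start,r[0].start])
a=cv2.imread('pics/w_scene.png')[130:160,212:248];cv2.imwrite('pics/w2.png',cv2.resize(a,None,fx=16,fy=16,interpolation=0))
for nm,x in(('t1',(.605,.1775)),('t2',(.571,.1705))):
    for z in(.0975,.103):print(nm,z,proj('scene',(*x,z)),proj('side',(*x,z)))
```

```text
scene [221 134  16  19] 149 [229.1812 143.4899]
side [254 248  12  14] 137 [259.8321 254.3504]
side [237 249  12  14] 143 [242.3566 255.3007]
t1 0.0975 [[232.9429 141.1427]] [[242.6864 257.7581]]
t1 0.103 [[232.7955 139.1288]] [[242.5127 255.8318]]
t2 0.0975 [[226.5342 148.6337]] [[260.6247 255.3092]]
t2 0.103 [[226.3571 146.5956]] [[260.5306 253.3821]]
```

View pics/w2.png

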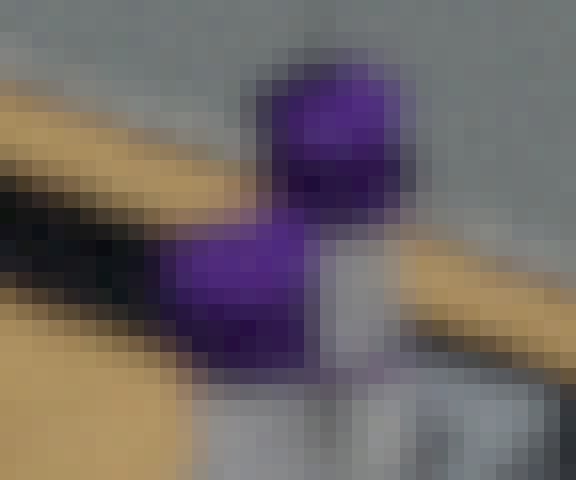

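Tube_1 now stands more upright. Both static views put its cap 4.3 mm above tube_2's, so its bottom is about 12.4 mm against the 14 mm limit. Continue with tube_3.

```bash
python3 -m pendant '[{"travel":[0.0,0.015,-0.03],"twist":0.17},{"travel":[0.0,0.03,-0.065],"twist":0.34},{"travel":[0.0,0.045,-0.1],"twist":0.51},{"travel":[0.0,0.06,-0.14],"twist":0.68},{"travel":[0.0,0.08,-0.18],"twist":0.85},{"travel":[0.0,0.1,-0.22],"twist":1.02},{"travel":[0.0,0.12,-0.27],"twist":1.19},{"travel":[0.005,0.148,-0.32],"twist":1.36},{"travel":[0.005,0.148,-0.332],"twist":1.518},{"travel":[0.005,0.148,-0.332],"twist":1.518}]'
python3 -m pendant '[{"travel":[0,0,0],"twist":0},{"travel":[0,0,0],"twist":0}]' >/dev/null
python3 - <<'E'
from h import *
go((.5187,-.1763,.078),13.4)
s=ctrl.get_state();im=ctrl.get_image('wrist')
k,l,st,ce=cv2.connectedComponentsWithStats(mask(im,(120,90,40),(145,255,200)))
for i in range(1,k):
    if st[i,4]>80:print(st[i],ce[i],wonz(ce[i],s,.105))
E
```

```text
time: 44.68
position: [0.518, -0.1776, 0.2288]
tool_rot: [-0.175, 1.536, 0.188]
ft_force: [0.1, 0.8, 0.7]
grip_width: 0.555
t44.92 pos [ 0.5182 -0.1763  0.2285] jaw 13.52 xaxis [ 0.0255  0.0118 -0.9996] F [-1.   0.2  0.3] grip 0.551 q [-0.48  0.09  0.83  1.74 -0.09  1.32  0.6 ]
 travel [ 0.1504 -0.0009 -0.0037] twist [3.1436, 0.0021, -3.1395] dist 0.15
[262 193  25  25 492] [273.79268293 205.2195122 ] [ 0.51837068 -0.17636514  0.105     ]
[262 229  24  23 444] [273.92117117 240.08558559] [ 0.52621139 -0.20880855  0.105     ]
```

```bash
python3 -m pendant '[{"travel":[0.04,-0.001,-0.004],"twist":0},{"travel":[0.09,-0.001,-0.004],"twist":0},{"travel":[0.13,-0.001,-0.004],"twist":0},{"travel":[0.15,-0.001,-0.004],"twist":0},{"travel":[0.15,-0.001,-0.004],"twist":0},{"travel":[0.15,-0.001,-0.004],"twist":0}]'
python3 -m pendant '[{"travel":[0,0,0],"twist":0},{"travel":[0,0,0],"twist":0},{"travel":[0,0,0],"twist":0},{"travel":[0,0,0],"twist":0},{"travel":[0,0,0],"twist":0}]' -1 15
python3 -m pendant '[{"travel":[-0.02,0,0],"twist":0},{"travel":[-0.06,0,0],"twist":0},{"travel":[-0.12,0,0],"twist":0},{"travel":[-0.15,0,0],"twist":0},{"travel":[-0.15,0,0],"twist":0},{"travel":[-0.15,0,0],"twist":0}]'
python3 - <<'E'
from h import *
go((.534,.1640,.23),100.5)
E
```

```text
time: 45.72
position: [0.5198, -0.177, 0.0801]
tool_rot: [-0.178, 1.533, 0.191]
ft_force: [0.0, -0.7, 0.3]
grip_width: 0.547
time: 46.35
position: [0.5199, -0.1771, 0.0804]
tool_rot: [-0.178, 1.533, 0.19]
ft_force: [-0.5, -0.3, 3.1]
grip_width: 0.266
time: 47.1
position: [0.5152, -0.1786, 0.23]
tool_rot: [-0.178, 1.534, 0.191]
ft_force: [0.0, 0.9, 0.7]
grip_width: 0.262
t47.10 pos [ 0.5152 -0.1786  0.23  ] jaw 13.51 xaxis [ 0.0281  0.0117 -0.9995] F [0.  0.9 0.7] grip 0.262 q [-0.49  0.08  0.84  1.75 -0.09  1.32  0.6 ]
 travel [0.0046 0.3287 0.0983] twist [1.6233, -1.5183, -4.6599] dist 0.343
```

```bash
python3 -m pendant '[{"travel":[0,0.04,0.012],"twist":-0.17},{"travel":[0,0.08,0.024],"twist":-0.34},{"travel":[0,0.12,0.036],"twist":-0.51},{"travel":[0,0.16,0.048],"twist":-0.68},{"travel":[0,0.2,0.06],"twist":-0.85},{"travel":[0,0.24,0.072],"twist":-1.02},{"travel":[0.002,0.29,0.086],"twist":-1.19},{"travel":[0.004,0.328,0.098],"twist":-1.36},{"travel":[0.004,0.328,0.098],"twist":-1.518},{"travel":[0.004,0.328,0.098],"twist":-1.518}]'
python3 -m pendant '[{"travel":[0,0,0],"twist":0},{"travel":[0,0,0],"twist":0}]' >/dev/null
python3 lk2.py x
python3 - <<'E'
from h import *
go((.5335,.165,.09),100.5)
E
```

```text
time: 48.35
position: [0.533, 0.1631, 0.2288]
tool_rot: [-1.348, 1.093, 1.325]
ft_force: [-0.1, 0.3, -0.2]
grip_width: 0.269
t48.75 pos [0.5331 0.1627 0.2289] jaw 100.34 xaxis [ 0.0254  0.0098 -0.9996] F [-0.2  0.4  0. ] grip 0.266 q [-0.81  0.1   0.5   1.72 -0.05  1.31  1.45]
 travel [0.1389 0.0029 0.0014] twist [3.1389, -0.0027, -3.1443] dist 0.139
```

View pics/x.png

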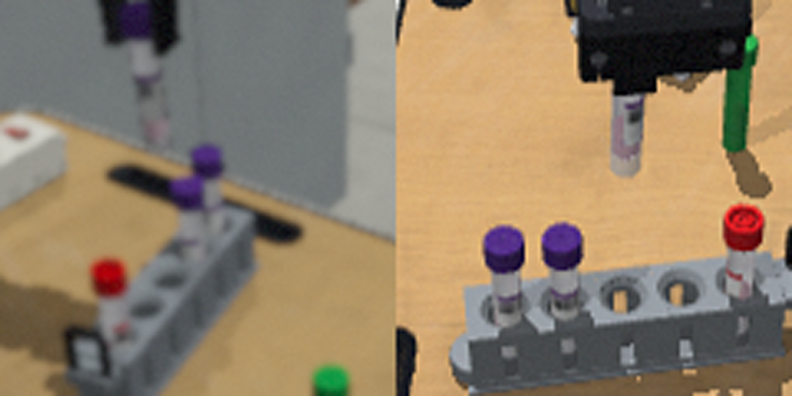

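```bash
python3 -m pendant '[{"travel":[0.05,0,0.002],"twist":0},{"travel":[0.09,0,0.002],"twist":0},{"travel":[0.105,0.001,0.002],"twist":0},{"travel":[0.118,0.001,0.002],"twist":0},{"travel":[0.13,0.002,0.002],"twist":0},{"travel":[0.14,0.003,0.002],"twist":0},{"travel":[0.14,0.003,0.002],"twist":0}]'
for i in 1 2; do python3 -m pendant '[{"travel":[0.002,0,0],"twist":0},{"travel":[0.004,0,0],"twist":0},{"travel":[0.004,0,0],"twist":0}]'|egrep 'pos|force'; done;python3 t.py
```

```text
time: 49.62
position: [0.533, 0.1654, 0.0882]
tool_rot: [-1.347, 1.094, 1.325]
ft_force: [0.7, 0.6, -0.6]
grip_width: 0.262
position: [0.5333, 0.1655, 0.0843]
ft_force: [0.3, 0.4, 0.2]
position: [0.5335, 0.1656, 0.0804]
ft_force: [0.1, -0.7, 0.7]
50.375 [0.0253 0.0095] [0.5335 0.1656 0.0804]
```

Full depth with no resistance. Release, retreat and go for tube_4.

```bash
python3 -m pendant '[{"travel":[0,0,0],"twist":0},{"travel":[0,0,0],"twist":0},{"travel":[0,0,0],"twist":0},{"travel":[-0.03,0,0],"twist":0},{"travel":[-0.09,0,0],"twist":0},{"travel":[-0.14,0,0],"twist":0},{"travel":[-0.16,0,0],"twist":0},{"travel":[-0.16,0,0],"twist":0},{"travel":[-0.16,0,0],"twist":0}]' 0.1 
python3 look.py y
python3 - <<'E'
from h import *
go((.5262,-.2088,.23),13.4)
E
```

```text
time: 51.5
position: [0.5286, 0.1639, 0.2388]
tool_rot: [-1.347, 1.096, 1.326]
ft_force: [0.4, -0.1, 0.5]
grip_width: 0.545
cap [225.7 147.7] [242.4 255.3] [0.5956 0.1793 0.0937]
wrist [532.   9.] [0.2498 0.4126 0.106 ]
wrist [491.7  73.8] [0.3545 0.3599 0.106 ]
wrist [536.3  76.1] [0.3315 0.4274 0.106 ]
wrist [273.9 205. ] [0.5348 0.1631 0.106 ]
wrist [273.9 239.8] [0.569  0.1692 0.106 ]
wrist [499.6  22.6] [0.2916 0.3636 0.106 ]
wrist [275.9 128.9] [0.4652 0.1522 0.106 ]
t51.65 pos [0.5286 0.1638 0.2387] jaw 100.34 xaxis [ 0.0228  0.0082 -0.9997] F [-0.2 -0.6 -0.5] grip 0.551 q [-0.82  0.09  0.51  1.71 -0.04  1.33  1.44]
 travel [ 0.0056  0.0694 -0.3662] twist [4.6589, 1.5173, -1.6243] dist 0.373
```

View pics/y.png

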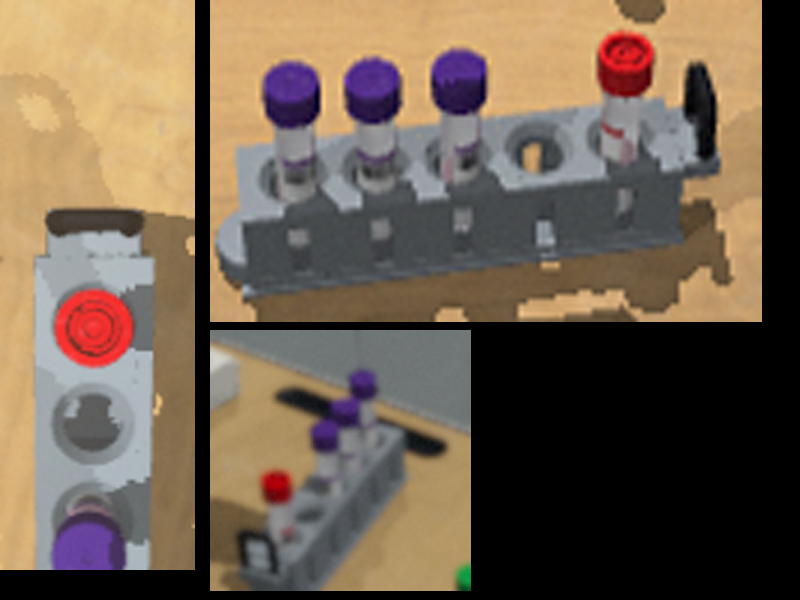

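```bash
python3 -m pendant '[{"travel":[0.0,0.01,-0.04],"twist":0.17},{"travel":[0.0,0.015,-0.08],"twist":0.34},{"travel":[0.0,0.025,-0.12],"twist":0.51},{"travel":[0.0,0.03,-0.16],"twist":0.68},{"travel":[0.0,0.04,-0.21],"twist":0.85},{"travel":[0.0,0.05,-0.26],"twist":1.02},{"travel":[0.0,0.06,-0.31],"twist":1.19},{"travel":[0.006,0.069,-0.36],"twist":1.36},{"travel":[0.006,0.069,-0.366],"twist":1.517},{"travel":[0.006,0.069,-0.366],"twist":1.517}]'
python3 -m pendant '[{"travel":[0,0,0],"twist":0},{"travel":[0,0,0],"twist":0}]' >/dev/null
python3 - <<'E'
from h import *
go((.5262,-.2088,.078),13.4)
s=ctrl.get_state();im=ctrl.get_image('wrist')
k,l,st,ce=cv2.connectedComponentsWithStats(mask(im,(120,90,40),(145,255,200)))
for i in range(1,k):
    if st[i,4]>80:print(st[i],ce[i],wonz(ce[i],s,.105))
E
```

```text
time: 52.9
position: [0.526, -0.2093, 0.2287]
tool_rot: [-0.179, 1.541, 0.187]
ft_force: [0.2, 0.5, 0.1]
grip_width: 0.553
t53.15 pos [ 0.5261 -0.2082  0.2284] jaw 13.58 xaxis [ 0.0206  0.0081 -0.9998] F [ 0.6 -0.  -0.7] grip 0.55 q [-0.46  0.16  0.89  1.7  -0.15  1.33  0.7 ]
 travel [ 0.1504 -0.0011 -0.0034] twist [3.1448, 0.0032, -3.1384] dist 0.15
[263 195  24  24 473] [274.40169133 206.04016913] [ 0.52636628 -0.20929916  0.105     ]
```

```bash
python3 -m pendant '[{"travel":[0.04,-0.002,-0.004],"twist":0},{"travel":[0.09,-0.002,-0.004],"twist":0},{"travel":[0.13,-0.002,-0.004],"twist":0},{"travel":[0.15,-0.001,-0.004],"twist":0},{"travel":[0.15,-0.001,-0.004],"twist":0},{"travel":[0.15,-0.001,-0.004],"twist":0}]'
python3 -m pendant '[{"travel":[0,0,0],"twist":0},{"travel":[0,0,0],"twist":0},{"travel":[0,0,0],"twist":0},{"travel":[0,0,0],"twist":0},{"travel":[0,0,0],"twist":0}]' -1 15
python3 -m pendant '[{"travel":[-0.02,0,0],"twist":0},{"travel":[-0.06,0,0],"twist":0},{"travel":[-0.12,0,0],"twist":0},{"travel":[-0.15,0,0],"twist":0},{"travel":[-0.15,0,0],"twist":0},{"travel":[-0.15,0,0],"twist":0}]'
python3 - <<'E'
from h import *
go((.4985,.1575,.23),100.5)
E
```

```text
time: 53.95
position: [0.5269, -0.2095, 0.0802]
tool_rot: [-0.182, 1.538, 0.189]
ft_force: [0.9, -0.8, -0.4]
grip_width: 0.548
time: 54.58
position: [0.5271, -0.2096, 0.0805]
tool_rot: [-0.182, 1.538, 0.189]
ft_force: [-0.1, 0.6, 2.7]
grip_width: 0.264
time: 55.32
position: [0.523, -0.2105, 0.2301]
tool_rot: [-0.181, 1.539, 0.189]
ft_force: [0.4, -0.4, -0.7]
grip_width: 0.264
t55.33 pos [ 0.523  -0.2105  0.2301] jaw 13.57 xaxis [ 0.0234  0.008  -0.9997] F [ 0.4 -0.4 -0.7] grip 0.264 q [-0.47  0.15  0.91  1.7  -0.14  1.33  0.7 ]
 travel [0.0025 0.3634 0.0625] twist [1.6244, -1.5172, -4.6587] dist 0.369
```

```bash
python3 -m pendant '[{"travel":[0,0.04,0.007],"twist":-0.17},{"travel":[0,0.09,0.014],"twist":-0.34},{"travel":[0,0.13,0.021],"twist":-0.51},{"travel":[0,0.18,0.03],"twist":-0.68},{"travel":[0,0.22,0.038],"twist":-0.85},{"travel":[0,0.27,0.046],"twist":-1.02},{"travel":[0.002,0.32,0.055],"twist":-1.19},{"travel":[0.002,0.363,0.062],"twist":-1.36},{"travel":[0.002,0.363,0.062],"twist":-1.517},{"travel":[0.002,0.363,0.062],"twist":-1.517}]'
python3 -m pendant '[{"travel":[0,0,0],"twist":0},{"travel":[0,0,0],"twist":0}]' >/dev/null
python3 lk2.py z
python3 - <<'E'
from h import *
go((.4985,.1583,.09),100.5)
E
```

```text
time: 56.58
position: [0.4972, 0.1569, 0.2288]
tool_rot: [-1.349, 1.099, 1.328]
ft_force: [0.8, -1.0, 0.0]
grip_width: 0.266
t56.98 pos [0.4973 0.1565 0.2289] jaw 100.36 xaxis [ 0.0207  0.006  -0.9998] F [ 1.1 -0.3  0. ] grip 0.264 q [-0.88  0.02  0.53  1.79 -0.01  1.31  1.41]
 travel [0.1389 0.0014 0.0013] twist [3.1392, -0.0024, -3.144] dist 0.139
```

View pics/z.png

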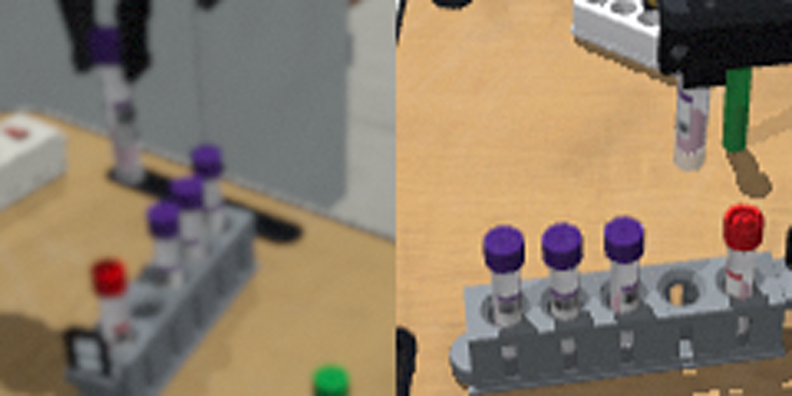

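```bash
python3 -m pendant '[{"travel":[0.05,-0.001,0.002],"twist":0},{"travel":[0.09,0,0.002],"twist":0},{"travel":[0.105,0,0.002],"twist":0},{"travel":[0.118,0,0.002],"twist":0},{"travel":[0.13,0.001,0.002],"twist":0},{"travel":[0.14,0.001,0.002],"twist":0},{"travel":[0.14,0.001,0.002],"twist":0}]'
for i in 1 2; do python3 -m pendant '[{"travel":[0.002,0,0],"twist":0},{"travel":[0.004,0,0],"twist":0},{"travel":[0.004,0,0],"twist":0}]'|egrep 'pos|force'; done;python3 t.py
```

```text
time: 57.85
position: [0.4984, 0.159, 0.0883]
tool_rot: [-1.348, 1.101, 1.327]
ft_force: [-0.1, 0.2, 0.3]
grip_width: 0.267
position: [0.4985, 0.159, 0.0844]
ft_force: [0.4, 0.5, -0.3]
position: [0.4995, 0.1592, 0.0812]
ft_force: [-0.4, -0.1, 5.5]
58.6 [0.0215 0.0062] [0.4995 0.1592 0.0812]
```

```bash
python3 -m pendant '[{"travel":[0,0,0],"twist":0},{"travel":[0,0,0],"twist":0},{"travel":[0,0,0],"twist":0},{"travel":[-0.03,0,0],"twist":0},{"travel":[-0.09,0,0],"twist":0},{"travel":[-0.14,0,0],"twist":0},{"travel":[-0.16,-0.03,0],"twist":0},{"travel":[-0.16,-0.08,0],"twist":0},{"travel":[-0.16,-0.08,0],"twist":0},{"travel":[-0.16,-0.08,0],"twist":0}]' 0.1 
python3 look.py fa
python3 - <<'E'
from caps import *
im=cv2.imread('pics/fa_side.png')[:,:,::-1].copy();m=mask(im,(120,90,40),(145,255,200))[240:270,230:305]
k,l,st,ce=cv2.connectedComponentsWithStats(m,connectivity=4)
for i in range(1,k):
    if st[i,4]>40:print(st[i],ce[i]+[230,240])
for x in((.606,.178),(.571,.171),(.536,.1645),(.501,.158),(.4656,.151)):print(proj('side',(*x,.0975)))
cv2.imwrite('pics/fa2.png',cv2.imread('pics/fa_w.png'))
E
```

```text
time: 59.85
position: [0.574, 0.1722, 0.242]
tool_rot: [-1.348, 1.101, 1.327]
ft_force: [0.0, 0.4, 0.8]
grip_width: 0.552
cap [222.1 151.9] [242.4 255.3] [0.5908 0.1804 0.0891]
wrist [449.5  11.5] [0.3494 0.3085 0.106 ]
wrist [275.4 117.8] [0.5002 0.1579 0.106 ]
wrist [274.5 156.4] [0.5352 0.1635 0.106 ]
wrist [274.  194.7] [0.5707 0.1694 0.106 ]
wrist [276.1 230.3] [0.605  0.1777 0.106 ]
wrist [276.3  79.9] [0.4658 0.1525 0.106 ]
[ 62   4  11  14 134] [296.9104 250.4254]
[ 43   6  12  14 143] [278.6084 252.3147]
[ 24   8  12  14 137] [259.8321 254.3504]
[  7   9  12  14 143] [242.3566 255.3007]
[[242.1425 257.9462]]
[[260.61   255.5037]]
[[278.8832 253.2787]]
[[296.9874 251.0742]]
[[315.1211 248.7043]]
```

View pics/fa.png

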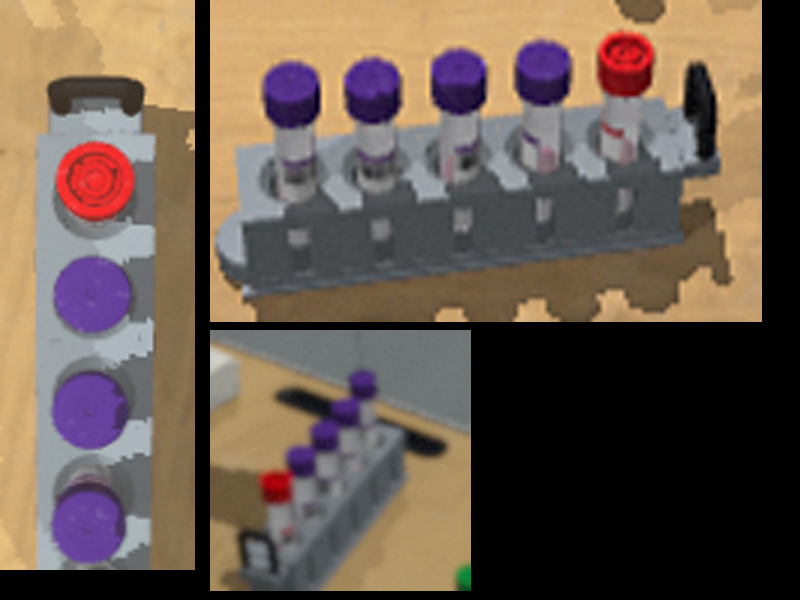

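View pics/fa2.png

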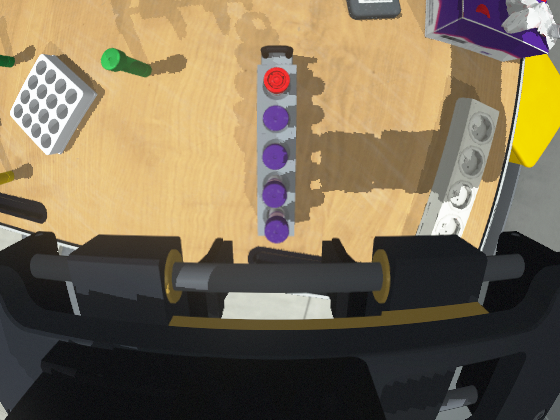

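Everything is in the right order. Tube_1 still reads about 3–4 mm high. I have time to measure it directly by touching tube_2's cap lightly with closed fingers, then tube_1's.

```bash
python3 -m pendant '[{"travel":[0,0,0],"twist":0},{"travel":[0,0,0],"twist":0},{"travel":[0,0,0],"twist":0},{"travel":[0,0,0],"twist":0},{"travel":[0,0,0],"twist":0}]' -1
python3 - <<'E'
from h import *
go((.5707,.1695,.111),100.4);go((.605,.1777,.125),100.4)
E
```

```text
time: 60.62
position: [0.5739, 0.1724, 0.2432]
tool_rot: [-1.347, 1.098, 1.327]
ft_force: [0.1, 1.1, -0.5]
grip_width: 0.07
t60.62 pos [0.5739 0.1724 0.2432] jaw 100.36 xaxis [ 0.0212  0.0071 -0.9997] F [ 0.1  1.1 -0.5] grip 0.07 q [-0.84  0.2   0.58  1.59 -0.11  1.36  1.51]
 travel [ 0.1321  0.0066 -0.0027] twist [3.1409, -0.0007, -3.1423] dist 0.132
t60.62 pos [0.5739 0.1724 0.2432] jaw 100.36 xaxis [ 0.0212  0.0071 -0.9997] F [ 0.1  1.1 -0.5] grip 0.07 q [-0.84  0.2   0.58  1.59 -0.11  1.36  1.51]
 travel [ 0.1188 -0.0289 -0.0008] twist [3.1409, -0.0007, -3.1423] dist 0.122
```

```bash
python3 -m pendant '[{"travel":[0.05,0.006,-0.003],"twist":0},{"travel":[0.1,0.006,-0.003],"twist":0},{"travel":[0.128,0.006,-0.003],"twist":0},{"travel":[0.132,0.006,-0.003],"twist":0},{"travel":[0.132,0.006,-0.003],"twist":0}]'|egrep 'pos|force'
for i in 1 2 3; do python3 -m pendant '[{"travel":[0.001,0,0],"twist":0},{"travel":[0.002,0,0],"twist":0},{"travel":[0.002,0,0],"twist":0}]'|egrep 'pos|force'; done
```

```text
position: [0.572, 0.1694, 0.1119]
ft_force: [0.5, 0.3, 0.6]
position: [0.5724, 0.1696, 0.1105]
ft_force: [0.5, 0.1, 0.8]
position: [0.5723, 0.1696, 0.1083]
ft_force: [-0.0, -0.3, 0.6]
position: [0.5727, 0.1696, 0.1069]
ft_force: [-1.5, -0.9, 3.9]
```

```bash
python3 -m pendant '[{"travel":[-0.02,0,0],"twist":0},{"travel":[-0.02,-0.034,0.002],"twist":0},{"travel":[-0.01,-0.034,0.002],"twist":0},{"travel":[-0.009,-0.034,0.002],"twist":0},{"travel":[-0.009,-0.034,0.002],"twist":0}]'|egrep 'pos|force'
for i in 1 2 3; do python3 -m pendant '[{"travel":[0.001,0,0],"twist":0},{"travel":[0.002,0,0],"twist":0},{"travel":[0.002,0,0],"twist":0}]'|egrep 'pos|force'; done
```

```text
position: [0.6047, 0.1774, 0.1166]
ft_force: [0.7, 0.0, 0.2]
position: [0.6046, 0.1774, 0.1146]
ft_force: [-0.4, 0.7, -0.5]
position: [0.6048, 0.1774, 0.1127]
ft_force: [0.1, 0.2, 0.6]
position: [0.6061, 0.1778, 0.1126]
ft_force: [-1.0, -0.1, 8.5]
```

The touches put tube_1's bottom about 5.5 mm above tube_2's seated level. That is only just inside the 6 mm limit, because it rests on the arc in that well. Its earlier lean (about 0.1 rad) measured slightly lower, at about 5.1 mm. I'll tip the cap gently back towards −x with closed fingers.

```bash
python3 -m pendant '[{"travel":[-0.02,0,0],"twist":0},{"travel":[-0.02,-0.032,0],"twist":0},{"travel":[-0.02,-0.032,0],"twist":0},{"travel":[0,-0.032,0],"twist":0},{"travel":[0.014,-0.032,0],"twist":0},{"travel":[0.014,-0.032,0],"twist":0},{"travel":[0.014,-0.032,0],"twist":0}]'|egrep 'pos|force'
python3 - <<'E'
from h import *
go((.627,.1808,.10),100.4);go((.620,.1795,.10),100.4)
E
```

```text
position: [0.6377, 0.1836, 0.0994]
ft_force: [-0.4, 0.0, 1.0]
t65.00 pos [0.6377 0.1836 0.0994] jaw 100.34 xaxis [ 0.025   0.0093 -0.9996] F [-0.4  0.   1. ] grip 0.003 q [-0.74  0.45  0.55  1.6  -0.26  1.13  1.62]
 travel [-0.0009  0.011  -0.0008] twist [3.1406, -0.001, -3.1426] dist 0.011
t65.00 pos [0.6377 0.1836 0.0994] jaw 100.34 xaxis [ 0.025   0.0093 -0.9996] F [-0.4  0.   1. ] grip 0.003 q [-0.74  0.45  0.55  1.6  -0.26  1.13  1.62]
 travel [-0.0011  0.0181 -0.0008] twist [3.1406, -0.001, -3.1426] dist 0.018
```

```bash
python3 -m pendant '[{"travel":[0,0.006,-0.001],"twist":0},{"travel":[0,0.011,-0.001],"twist":0},{"travel":[0,0.014,-0.001],"twist":0},{"travel":[0,0.016,-0.001],"twist":0},{"travel":[0,0.016,-0.001],"twist":0}]'|egrep 'pos|force'
python3 - <<'E'
from h import *
im=ctrl.get_image('side');cv2.imwrite('pics/fb_side.png',im[:,:,::-1]);m=mask(im,(120,90,40),(145,255,200))[240:270,230:305]
k,l,st,ce=cv2.connectedComponentsWithStats(m,connectivity=4)
for i in range(1,k):
    if st[i,4]>20:print(st[i],ce[i]+[230,240])
E
```

```text
position: [0.6221, 0.1799, 0.0991]
ft_force: [0.2, 0.1, -1.2]
[ 62   4  11  14 136] [296.94852941 250.41911765]
[ 43   6  12  14 136] [278.74264706 252.41176471]
[ 28   8   8  14 101] [261.22772277 254.33663366]
```

```bash
python3 -m pendant '[{"travel":[0,0.002,0],"twist":0},{"travel":[0,0.003,0],"twist":0},{"travel":[0,0.003,0],"twist":0}]'|egrep 'pos|force'
python3 -m pendant '[{"travel":[0,-0.01,0],"twist":0},{"travel":[0,-0.03,0],"twist":0},{"travel":[-0.06,-0.03,0],"twist":0},{"travel":[-0.12,-0.01,0],"twist":0},{"travel":[-0.15,0.03,0],"twist":0},{"travel":[-0.15,0.03,0],"twist":0},{"travel":[-0.15,0.03,0],"twist":0}]'|egrep 'pos|force'
python3 look.py fc
```

```text
position: [0.6201, 0.1793, 0.0993]
ft_force: [3.0, 1.2, -0.8]
position: [0.5864, 0.1729, 0.2476]
ft_force: [0.2, 0.2, 0.9]
cap [221.9 152.4] [244.8 254.7] [0.5868 0.1788 0.0899]
wrist [446.3   6.9] [0.3563 0.3078 0.106 ]
wrist [504.7  17.1] [0.3346 0.3856 0.106 ]
wrist [276.7 103.6] [0.5002 0.1579 0.106 ]
wrist [275.8 141.7] [0.5353 0.1635 0.106 ]
wrist [275.  179.7] [0.5707 0.1692 0.106 ]
wrist [276.4 209.8] [0.5996 0.1758 0.106 ]
wrist [277.4  66.7] [0.466  0.1524 0.106 ]
```

View pics/fc.png

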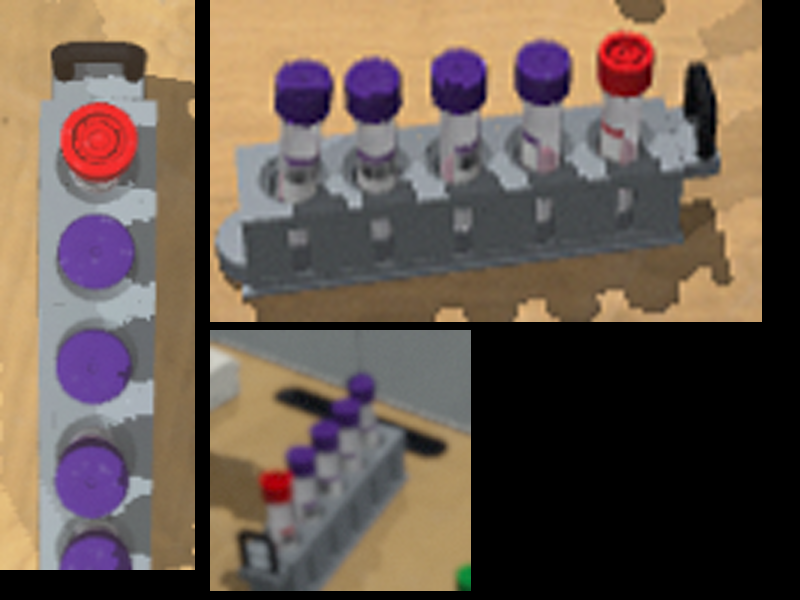

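```bash
python3 -m pendant '[{"travel":[-0.03,0,0],"twist":0},{"travel":[-0.03,0,0],"twist":0},{"travel":[-0.03,0,0],"twist":0},{"travel":[-0.03,0,0],"twist":0}]'
python3 - <<'E'
from bench import ctrl
print(ctrl.close_job())
E
```

```text
time: 67.58
position: [0.5852, 0.1722, 0.2751]
tool_rot: [-1.348, 1.098, 1.325]
ft_force: [0.7, -0.1, 0.1]
grip_width: 0.008
the job is handed in; nothing more can be done
None
```

All four tubes are in the carrier in the order asked: from nose to handle, tube_1, tube_2, tube_3, tube_4, then the control tube. However, tube_1 is not fully down in the nose well. I handed the job in at about 67.6 s with the arm clear of everything.

**Tubes 2, 3 and 4:** Each went to the expected floor height. The last wrist view puts their caps within about 2 mm of the well centres. I never gripped or pushed the control tube.

**Tube 1:** It stopped at the same height on every try, about 5 mm above the floor. From straight above I saw a rounded step on the nose side of that well, which the empty well beside it did not have. I take this to be the cause, but I could not confirm it.
- **Height:** Touching the caps put its bottom about 5.5 mm up, so I tipped it gently to where it had settled before. I had measured about 5.1 mm in that position, but I did not repeat the touch after tipping it. The camera views read lower, roughly 2–4 mm. All of these are under the 6 mm limit, but the touch readings leave only a small margin.
- **Lean:** It leans about 0.1 rad towards the handle, against the 0.15 rad limit.

No tube was knocked over. The largest forces I read were about 18 N vertical and 10 N sideways, when I pressed the closed fingers on the carrier top to check height.

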